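# Put the clothes brush away, then draw the shoe horn and hold it out level

### The arm

A 6-joint arm with a two-finger parallel gripper is mounted at the origin on the work surface. World frame = base frame: x ahead of the robot, y to its left, z up, the work surface at z = 0. Lengths are in m, angles in rad, forces in N, time in s.
With the tool pointing down it reaches from about 0.375 to 0.75 m from the base axis. Payload 9 kg.
Tool frame: the origin (TCP) lies where the fingers leave the gripper's body, on its centre line; the fingertips stand 73 mm ahead of it and the grasp point (between the pads) lies 54 mm ahead of it; z points along the fingers, y is the direction in which the jaws open and shut (so a half turn about z gives the same grasp; the last joint's range is limited). The gripper opens to 85 mm and grips with 20 to 120 N. Pads are 22 mm wide; open, the fingers measure 114 mm over their backs; the gripper's body (76 mm by 85 mm) begins 54 mm behind the grasp point. The pads swing forward as they close: fully open they stand 13 mm farther back than shut.
Start: joints at [-1.363, 0.104, 0.097, 1.564, 0, 1.353], TCP at [0.248, -0.546, 0.304] pointing down, gripper open.
Joint ranges: [-2.99, 2.99], [-0.84, 1.86], [-1.1, 1.16], [-1.84, 2.11], [-1.51, 1.56], [-3.14, 3.14]. Speed limits (rad/s): [2.22, 2.22, 2.57, 3.14, 3.14, 3.14].

### API

Orientations are given as a unit quaternion [x, y, z, w].
In Python, from rig import robot, get_image, camera_params, outline_of gives the robot as it stands.
- The arm moves only by the tool send_rows, never from a script. Its argument "moves" is a list of rows, each an object with "grip": the gripper's target within -1 to 1 (fully open at 1, half-way at 0, shut at -1); "offset": the shift along the tool's x, y, z in m, a list of three; "rot": the turn, a rotation vector about the tool's x, y, z in degrees, a list of three. A call has 1 to 10 rows; each row shifts and turns the commanded pose from where the row before left it, along the tool's axes as they then stand; what a row does not reach is not made up. A row lasts 1/12 s, in which the tool goes at most 41.7 mm and 7.16 degrees, less where a joint would pass 70% of its speed; a pose out of reach is approached as far as the arm can. A call is refused whole if a number of a shift passes 0.0417 or a number of a turn 7.16, either way. A call with a gripper value outside its range is refused whole. The fingers move at their own pace and stop on an object; "newtons" is the grip in N (left out, the last holds). Time passes only in rows, so rows that do not move let the fingers close. It gives the time, the measured TCP pose, the force and the opening at its end, in the units of the state.
- robot.get_state(): the state, without advancing time (a new reading comes with each control period).
- get_image(name): name is "side" or "top" or "wrist"; returns the picture (400x640x3 uint8, red, green, blue); there is no depth.
- camera_params(name): a dict with "K" (3x3 intrinsics, pixels), "R" (3x3) and "t" (3): a world point X has camera coordinates R X + t. Camera axes: x right, y down, z forward; pixel columns grow to the right and rows downward; lengths in m; the calibration is good to about 2 mm. A picture is of the moment at which its call begins: read the wrist's pose just before it. camera_params takes no time and is no camera call; for the wrist camera it gives the pose at the moment of the call.
- robot.hand_in(): hands the job in, once; it reports no verdict.
Trained networks look in the newest picture that a camera, given by its name, has taken for a name from the list of things; names that differ only in an ending like _2 or _b are one class to them, and where a whole thing is asked for, a point or a joint stands for the part that bears it (a point fixed in the world has none). Each returns a list of dicts, best first, with "p" (0 to 1); they miss things now and then, are a little off and sometimes report something else, mostly with a low value. They report only what shows in the picture. A call takes as long as a camera call. They do not tell look-alikes from the thing itself.
- outline_of(label, camera): "mask" (400x640 bool, what is visible of it) and "bbox" ([left, top, right, bottom] in pixels, round what is visible of it).
The state is a dict: "time": time; "joints": joint angles; "joint_velocities": joint speeds; "tau": joint torques, N m; "tcp_pos": TCP position; "tool_rot": TCP orientation; "force": force on the tool from outside, world axes, zero at the start; "moment": the same for the moment, N m; "grip_width": finger opening in m.
Only numpy, scipy, OpenCV 4.12 (cv2) and the standard library are available. Lean on these libraries where they do the work, as an engineer would, in place of code of your own. Each camera call takes 0.05 s, during which the arm holds its last target.

### The job

The coat is brushed and the shoes come next: lay the clothes brush flat, bristles down, in the open upper drawer of the white organiser (set it down, do not drop it in) and slide the drawer fully shut. Then draw the steel shoe horn out of its stand, turn it level and hold it out still, the whole of it at least 20 cm above the shelf, ready to be taken. Finish while still holding it like that, and leave the stand, the lamp globe, the jar and the polish tin where they are.

Things in the scene. Friction and masses are not known exactly. Their poses are not given: they have to be found in the camera images.
- brush: Wooden clothes brush, 205 mm long, 50 wide, 38 high, 0.1-0.17 kg, lying bristles down. Origin midway along it, on its underside; x along it, head at +x, handle at -x, z up out of the back. Head x=-30 to 102 mm, sides straight and parallel for x=-5 to 77: wood 50 wide at z=22-38, bristles 40 wide at z=0-22. Handle 24-29 wide, z=23-37, overhanging. Centre of mass near x=19 mm.
- organiser_front (a point): Middle of the upper front edge of the white plastic drawer organiser, a fixed box 235 mm deep, 300 wide, 150 high, with two 6 mm ribs on top. x points from its front to its back, y across, z up; the box lies at x=0 to 235 mm, z=-150 to 0 mm from here. Two drawers, one above the other: the upper one stands open towards -x, the lower one is shut and stays so.
- drawer (a joint): Opening of the upper drawer in m: 0 = fully shut against its stop, 0.17 = fully out; starts 0.145 to 0.165 out. It slides with about 1.5 N of friction and stays where it is left.
- drawer_in (a point): Centre of the upper drawer's inner floor, 82 mm above the shelf; moves with the drawer. x is the closing direction (into the organiser), y across, z up. Inside: x=-103 to 103 mm, y=-138 to 138 mm; walls 56 mm high, front panel 62 mm. The organiser's front edge lies at x = -107 mm + the drawer opening here: only what is nearer the drawer's front than that is open from above.
- drawer_pull (a point): Middle of the outer face of the upper drawer's moulded pull, 132 mm above the shelf; axes as drawer_in, 135 mm before it in x. The pull is 100 mm wide (y), 18 mm high, stands 22 mm out from the drawer's front near its upper edge, and is hollow behind. Pushed towards +x it shuts the drawer.
- horn: Steel shoe horn, 300 mm long, 0.12-0.21 kg, standing blade down in its stand. Origin at the blade's lower end, z along it from blade to knob. Blade z=0-125 mm, 42 wide along y, a hollow channel 9 mm deep along x. Handle: round bar 14 mm across on the z axis, z=126-280 mm, then a 22 mm ball knob up to z=300 mm. Centre of mass near z=147 mm.
- horn_knob (a point): Centre of the ball knob of the shoe horn, 289 mm from the horn's origin along its z axis.
- stand: Loose stand of the shoe horn, 0.9 kg: a pale wooden block 95 x 85 mm on a steel foot 120 x 105 mm, 98 mm high in all. Origin at the centre of its underside. The slot in its top, 14 mm (x) by 47 mm (y), holds the blade; its floor is 23 mm above the shelf, so 75 mm of the horn are in it (it can lean some 4 degrees) and the knob's top is 323 mm above the shelf.
- globe: Bystander: round opal glass lamp globe, 112 mm across, 120 mm high, standing on its neck. Origin at the centre of its underside.
- jar: Bystander: empty round plastic jar with a white ribbed twist top, 82 mm across, 108 mm high. Origin at the centre of its underside.
- tin: Bystander: flat round shoe-polish tin, 78 mm across, 26 mm high. Origin at the centre of its underside.
Not all that is in view belongs to the job. There is more than one size of the brush; the job needs the smaller.

How it is judged:
On the way, in this order (a step that is already met when the one before it is completed fails the run):
1. the brush is set down in the upper drawer while still held (its underside within 25 mm of the drawer's floor) (x of brush in the frame of drawer_in between -0.1 and 0.1 m and y of brush in the frame of drawer_in between -0.13 and 0.13 m and z of brush in the frame of drawer_in between -0.01 and 0.025 m and value of joint drawer above 0.05 m and contact force between the fingers and brush above 0.5 N).
2. the brush lies flat in the drawer, let go (x of brush in the frame of drawer_in between -0.1 and 0.1 m and y of brush in the frame of drawer_in between -0.13 and 0.13 m and z of brush in the frame of drawer_in between -0.01 and 0.015 m and angle between brush's own z axis and vertical below 0.25 rad and value of joint drawer above 0.03 m and contact force between the fingers and brush below 0.1 N), for 0.2 s.
3. the drawer is slid fully shut (within 6 mm of its stop) (value of joint drawer below 0.006 m), for 0.2 s.
4. the shoe horn is drawn out of its stand in the gripper, its lower end above the stand's top (height (world z) of horn above 0.105 m and contact force between the fingers and horn above 1 N and contact force between horn and stand below 0.1 N), for 0.1 s.
At the end, for the whole second after the job is handed in: The brush lies flat, bristles down (within 0.25 rad) on the floor of the upper drawer and the drawer is shut to within 6 mm; the shoe horn is held still in the fingers, free of its stand, its long axis level within 0.35 rad, both its ends at least 190 mm above the shelf; the stand is upright (x of brush in the frame of drawer_in between -0.1 and 0.1 m and y of brush in the frame of drawer_in between -0.13 and 0.13 m and z of brush in the frame of drawer_in between -0.01 and 0.015 m and angle between brush's own z axis and vertical below 0.25 rad and value of joint drawer below 0.006 m and angle between horn's own z axis and vertical between 1.22 and 1.92 rad and height (world z) of each of horn, horn_knob above 0.19 m and contact force between the fingers and horn above 1 N and contact force between horn and stand below 0.1 N and linear speed of horn below 0.03 m/s and angular speed of horn below 0.2 rad/s and angle between stand's own z axis and vertical below 0.1 rad); the arm keeps its last pose, push and grip.
It fails at once if the stand is dragged more than 40 mm or tipped (distance of stand from where it was at the start of the episode above 0.04 m or angle between stand's own z axis and vertical above 0.3 rad).
It fails at once if the lamp globe is shoved more than 30 mm or tipped (distance of globe from where it was at the start of the episode above 0.03 m or angle between globe's own z axis and vertical above 0.3 rad).
It fails at once if the jar or the polish tin is shoved more than 30 mm (distance of any of jar, tin from where it was at the start of the episode above 0.03 m).
It also fails if it takes over 72 s, if anything falls off the work surface, if the arm or the gripper's body presses on something with over 40 N, if the wrist force passes 120 N, or if a joint passes its speed limit or range.

## Working session

There is one attempt and no reset: what is moved stays moved. The work goes in short steps, Python scripts to look and compute and a tool call to move; the robot and the scene stay as the last step left them, time stands still between calls to the robot, and variables do not carry over. Pictures are saved under pics/ and viewed, and the job is handed in when it is done.

Besides the shell and the picture viewer there is one more tool, called after "Call:" by a JSON object that holds its "fn" and its "kwargs", one argument or row to a line. send_rows: Moves the arm, as the interface text tells. Its arguments: {"type":"object","properties":{"moves":{"type":"array"},"newtons":{"type":"number"}},"required":["moves"]}

```bash
ls -la; mkdir -p pics; python3 - <<'E'
from rig import robot, get_image, camera_params, outline_of
import cv2
s=robot.get_state(); print(s)
for n in ["side","top","wrist"]:
    im=get_image(n); cv2.imwrite(f"pics/{n}0.png",im[:,:,::-1])
    print(n,camera_params(n))
E
```

```text
total 12
drwxr-xr-x  3 agent agent 4096 Dec  5 22:47 .
drwxr-xr-x 23 root  root  4096 Dec  5 22:47 ..
drwxr-xr-x  2 agent agent 4096 Dec  5 22:47 pics
{'time': 0.0, 'joints': array([-1.36266445e+00,  1.04686249e-01,  9.64303765e-02,  1.56387512e+00,
       -2.43243725e-05,  1.35307838e+00]), 'joint_velocities': array([-0.00069168, -0.00048055, -0.00129689, -0.00014829,  0.00286035,
        0.00104399]), 'tau': array([-2.67854542e-03, -5.56926763e+01,  5.03654981e+01,  1.66892126e-02,
       -4.83517888e-04,  1.99947067e-05]), 'tcp_pos': array([ 0.24779915, -0.54617227,  0.30310849]), 'tool_rot': array([ 9.77416786e-01,  2.11319616e-01, -8.96350821e-06, -6.67382961e-04]), 'force': array([ 0.09684871, -0.0417041 ,  0.26271386]), 'moment': array([-0.02355266,  0.04047641, -0.00423352]), 'grip_width': 0.08511811597541476}
side {'K': array([[425.1965628 ,   0.        , 324.85967271],
       [  0.        , 425.1965628 , 204.23209394],
       [  0.        ,   0.        ,   1.        ]]), 'R': array([[-0.92482154, -0.38034877,  0.00631914],
       [-0.25051551,  0.5964618 , -0.76254528],
       [ 0.28626403, -0.70680134, -0.64690399]]), 't': array([0.51008153, 0.40374022, 1.08907653])}
top {'K': array([[453.66033806,   0.        , 320.12904044],
       [  0.        , 453.66033806, 199.91878648],
       [  0.        ,   0.        ,   1.        ]]), 'R': array([[ 0.02144978, -0.99972423,  0.00955908],
       [-0.99012765, -0.02256665, -0.13834009],
       [ 0.13851766, -0.00649734, -0.99033865]]), 't': array([-0.14264389,  0.62753965,  1.31997553])}
wrist {'K': array([[325.61326906,   0.        , 320.74065321],
       [  0.        , 325.61326906, 203.74198713],
       [  0.        ,   0.        ,   1.        ]]), 'R': array([[ 0.41312835, -0.91067188, -0.00129903],
       [-0.86973961, -0.39498138,  0.29587619],
       [-0.26995922, -0.12110502, -0.95522541]]), 't': array([-0.59922643, -0.03950279,  0.38023336])}
```

View pics/side0.png

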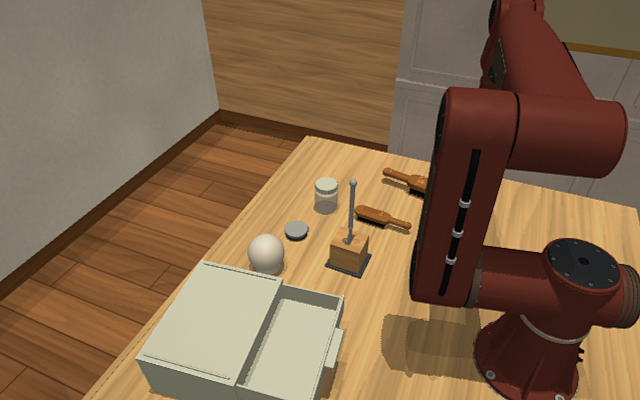

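View pics/top0.png

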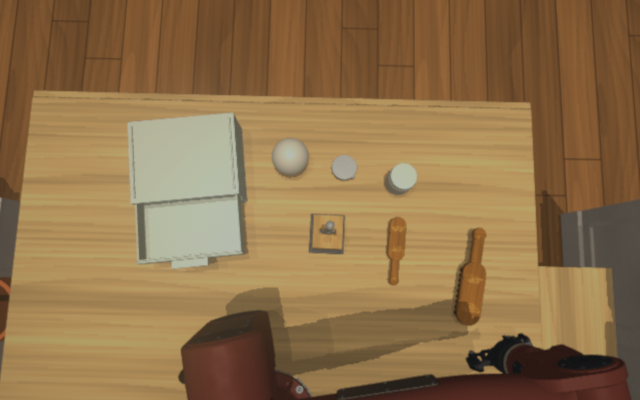

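View pics/wrist0.png

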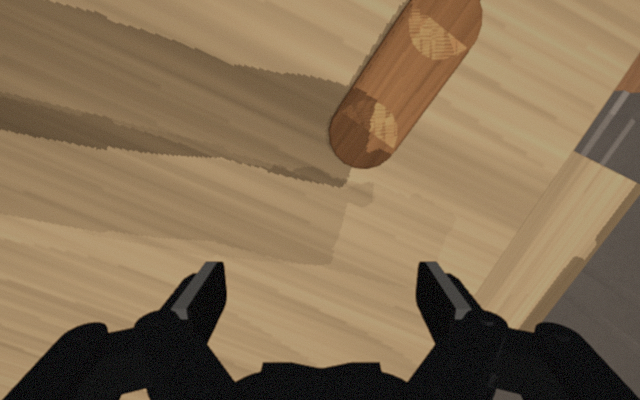

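The top view shows the small brush (about 397,250, head towards the top of the image), the big brush (471,277), the stand with the horn (328,232), the globe (290,157), the tin (344,168), the jar (402,179) and the open drawer (190,228). Next I'll get the outlines and positions.

```bash
cat > h.py <<'E'
from rig import robot, get_image, camera_params, outline_of
import numpy as np, cv2
from scipy.spatial.transform import Rotation as Ro
def ray(c,uv):
    d=np.array([(uv[0]-c['K'][0,2])/c['K'][0,0],(uv[1]-c['K'][1,2])/c['K'][1,1],1.])
    return -c['R'].T@c['t'], c['R'].T@d
def onz(c,uv,z):
    o,d=ray(c,uv); return o+d*(z-o[2])/d[2]
def proj(c,X):
    p=c['R']@np.asarray(X,float)+c['t']; p=c['K']@p; return p[:2]/p[2]
def tri(pairs):
    A=np.zeros((3,3));b=np.zeros(3)
    for c,uv in pairs:
        o,d=ray(c,uv); d=d/np.linalg.norm(d); P=np.eye(3)-np.outer(d,d); A+=P;b+=P@o
    X=np.linalg.solve(A,b); return X,[proj(c,X)-uv for c,uv in pairs]
E
python3 - <<'E'
from h import *
for cam in ["top","side"]:
    get_image(cam); c=camera_params(cam)
    for l in ["brush","drawer","horn","horn_knob","stand","globe","jar","tin","drawer_pull"]:
        for r in outline_of(l,cam)[:3]:
            m=r['mask'].astype(np.uint8); 
            ys,xs=np.nonzero(m)
            if len(xs)==0: continue
            print(cam,l,round(r['p'],2),np.round(r['bbox']),len(xs),xs.mean().round(1),ys.mean().round(1),cv2.minAreaRect(np.c_[xs,ys].astype(np.float32)))
            np.save(f"m_{cam}_{l}_{len(xs)}.npy",m)
E
```

```text
top brush 0.76 [390. 216. 408. 283.] 918 395.8 246.2 ((394.78656005859375, 249.92071533203125), (17.22732162475586, 68.35712432861328), 6.34019136428833)
top brush 0.7 [455. 228. 485. 323.] 1936 471.8 282.4 ((472.45977783203125, 275.77349853515625), (26.567203521728516, 96.72440338134766), 8.365885734558105)
top drawer 0.97 [136. 191. 248. 268.] 6831 189.1 229.7 ((188.82420349121094, 231.61639404296875), (69.05985260009766, 109.03279113769531), 84.6678466796875)
top horn 0.47 [322. 219. 336. 235.] 131 328.9 227.6 ((329.4622802734375, 227.86795043945312), (10.975528717041016, 14.47215747833252), 29.05460548400879)
top horn_knob 0.71 [320. 222. 336. 234.] 124 328.6 227.5 ((329.1176452636719, 227.97056579589844), (10.804409980773926, 14.920376777648926), 30.963754653930664)
top stand 0.23 [135. 191. 244. 269.] 6705 189.2 229.6 ((188.88168334960938, 231.2840576171875), (70.24693298339844, 107.74407196044922), 86.05481719970703)
top globe 0.91 [274. 138. 312. 172.] 1105 290.1 155.6 ((290.0, 155.5), (37.0, 36.0), 90.0)
top jar 0.63 [383. 163. 417. 198.] 830 400.8 178.4 ((400.75006103515625
[... 1657 characters left out ...]
21838378906, 44.559730529785156), 19.09349250793457)
side stand 0.74 [247. 233. 283. 273.] 1103 264.9 253.8 ((264.5, 254.5), (39.0, 35.0), 90.0)
side globe 0.76 [248. 232. 283. 274.] 1159 265.5 253.6 ((264.6752624511719, 253.35568237304688), (36.450931549072266, 39.49696731567383), 23.96249008178711)
side jar 0.79 [314. 178. 341. 212.] 749 325.5 194.8 ((325.2743835449219, 195.03050231933594), (23.08019256591797, 36.44240951538086), 6.34019136428833)
side tin 0.94 [281. 218. 309. 240.] 361 295.8 230.6 ((296.0, 230.5), (19.0, 22.0), 90.0)
side drawer_pull 0.72 [235. 283. 345. 400.] 9018 292.5 346.6 ((295.3768615722656, 349.7216796875), (83.7926025390625, 136.4322052001953), 24.491899490356445)
```

```bash
python3 - <<'E'
from h import *
t=cv2.imread('pics/top0.png'); s=cv2.imread('pics/side0.png')
def crop(im,x,y,w,h,k,name):
    cv2.imwrite(name,cv2.resize(im[y:y+h,x:x+w],None,fx=k,fy=k,interpolation=cv2.INTER_CUBIC))
crop(t,120,105,130,170,3.5,'pics/t_org.png')
a=cv2.resize(t[205:295,300:420],None,fx=6,fy=6,interpolation=cv2.INTER_CUBIC)
cv2.imwrite('pics/t_br.png',a)
crop(s,130,170,290,230,2.7,'pics/s_all.png')
E
```

```text
(no output)
```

View pics/t_org.png

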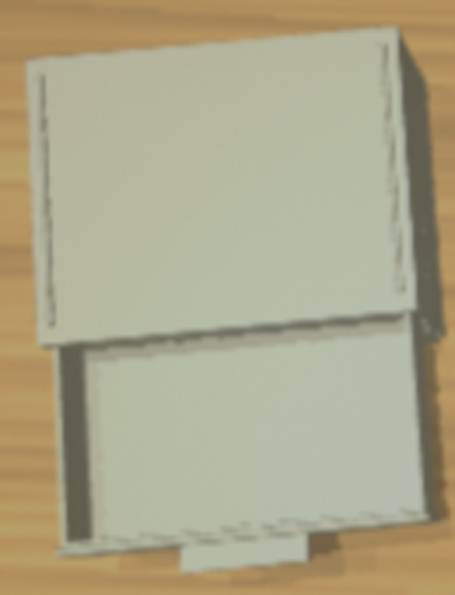

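View pics/t_br.png

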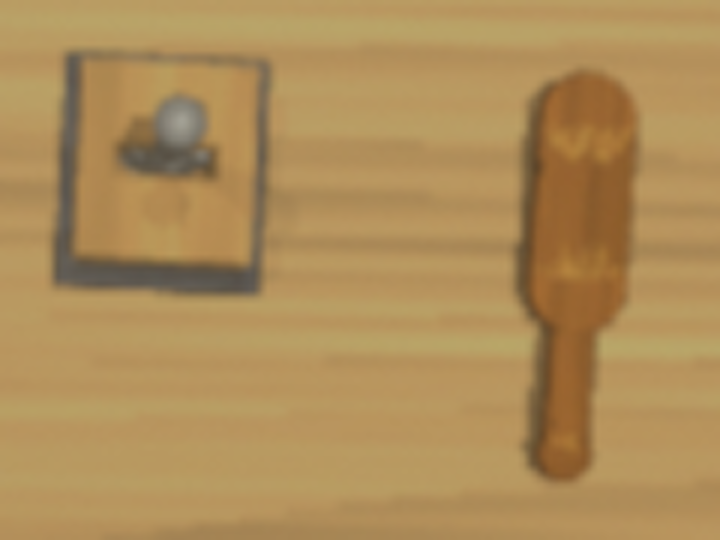

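View pics/s_all.png

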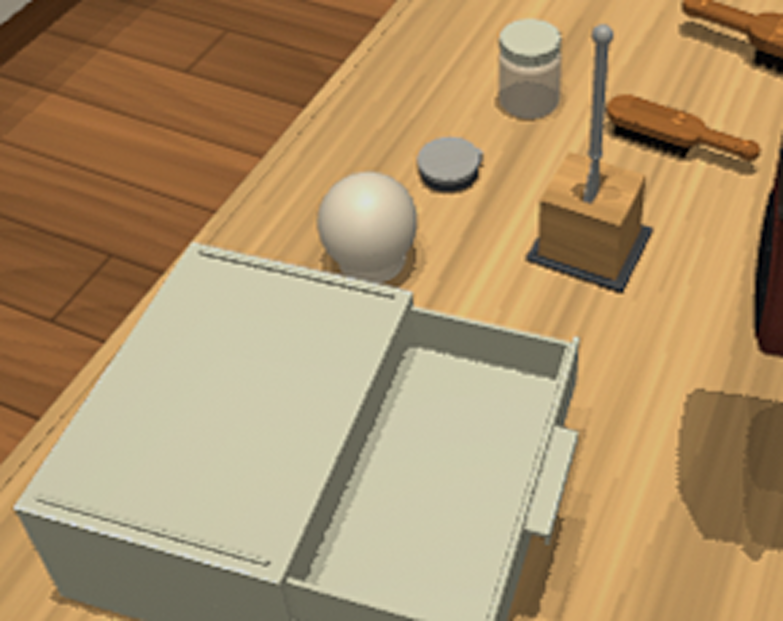

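```bash
python3 - <<'E'
from h import *
T=camera_params('top');S=camera_params('side')
to=lambda u,v:((u+.5)/3.5-.5+120,(v+.5)/3.5-.5+105)
tb=lambda u,v:((u+.5)/6-.5+300,(v+.5)/6-.5+205)
sa=lambda u,v:((u+.5)/2.7-.5+130,(v+.5)/2.7-.5+170)
P=lambda n,X:print(n,np.round(X,4))
for n,uv in dict(fl=(38,345),fr=(415,310),br=(398,28),bl=(28,60)).items(): P('org '+n,onz(T,to(*uv),.15))
P('org side fr', onz(S,sa(411,292),.15));P('org side fl', onz(S,sa(281,580),.15));P('org side br', onz(S,sa(193,245),.15));P('org side bl', onz(S,sa(17,510),.15))
for n,uv in dict(dfl=(60,552),dfr=(430,520)).items(): P('draw '+n,onz(T,to(*uv),.144))
for n,uv in dict(pl=(182,571),pr=(308,560)).items(): P('pull '+n,onz(T,to(*uv),.141))
P('side draw fr',onz(S,sa(576,340),.144));P('side pull r',onz(S,sa(578,432),.141));P('side pull l',onz(S,sa(546,534),.141))
h=onz(T,tb(585,70),.033);e=onz(T,tb(563,480),.033);P('brush head',h);P('brush end',e);print(np.linalg.norm(h-e))
for n,uv in dict(r1=(637,130),l1=(543,130),r2=(628,280),l2=(528,280)).items():P(n,onz(T,tb(*uv),.030))
P('brush side head',onz(S,sa(606,112),.03));P('brush side end',onz(S,sa(759,152),.03))
k=tri([(T,tb(181,120)),(S,sa(602,34))]);print('knob',k)
for n,uv in dict(a=(78,58),b=(268,65),c=(250,265),d=(70,258)).items():P('stand top '+n,onz(T,tb(*uv),.098))
for n,uv in dict(a=(66,50),b=(270,60),c=(260,293),d=(55,285)).items():P('stand foot '+n,onz(T,tb(*uv),.008))
for l,uv,z in [('globe',(290,155.5),.06),('tin',(344.5,167),.026),('jar',(403,178),.1)]:P(l,onz(T,uv,z))
P('horn handle low side',0) 
E
```

```text
org fl [0.5947 0.3947 0.15  ]
org fr [0.6293 0.0995 0.15  ]
org br [0.8606 0.124  0.15  ]
org bl [0.8264 0.4211 0.15  ]
org side fr [0.6318 0.1001 0.15  ]
org side fl [0.5956 0.3936 0.15  ]
org side br [0.8597 0.1299 0.15  ]
org side bl [0.8232 0.425  0.15  ]
draw dfl [0.4336 0.3673 0.144 ]
draw dfr [0.4646 0.0811 0.144 ]
pull pl [0.421  0.2726 0.141 ]
pull pr [0.4316 0.1752 0.141 ]
side draw fr [0.4671 0.088  0.144 ]
side pull r [0.4317 0.1774 0.141 ]
side pull l [0.4226 0.2756 0.141 ]
brush head [ 0.5876 -0.3624  0.033 ]
brush end [ 0.3841 -0.3511  0.033 ]
0.20381731490548527
r1 [ 0.5582 -0.3891  0.03  ]
l1 [ 0.5571 -0.3417  0.03  ]
r2 [ 0.483  -0.3842  0.03  ]
l2 [ 0.4819 -0.3342  0.03  ]
brush side head [ 0.5858 -0.3519  0.03  ]
brush side end [ 0.3849 -0.3542  0.03  ]
knob (array([ 0.53435815, -0.15113463,  0.31322054]), [array([-0.04197576, -0.18431241]), array([0.16571536, 0.02547041])])
stand top a [ 0.5809 -0.1076  0.098 ]
stand top b [ 0.5796 -0.1987  0.098 ]
stand top c [ 0.4841 -0.1915  0.098 ]
stand top d [ 0.4855 -0.1061  0.098 ]
stand foot a [ 0.5946 -0.1005  0.008 ]
stand foot b [ 0.5918 -0.2051  0.008 ]
stand foot c [ 0.4731 -0.2017  0.008 ]
stand foot d [ 0.4748 -0.0978  0.008 ]
globe [ 0.7613 -0.035   0.06  ]
tin [ 0.7372 -0.2017  0.026 ]
jar [ 0.6926 -0.3679  0.1   ]
horn handle low side 0
```

Call:
{"fn": "send_rows", "kwargs": {
  "moves": [
    {"grip": 1, "offset": [0, 0, 0], "rot": [0, 0, 7.1]},
    {"grip": 1, "offset": [0, 0, 0], "rot": [0, 0, 7.1]},
    {"grip": 1, "offset": [0, 0, 0], "rot": [0, 0, 7.1]},
    {"grip": 1, "offset": [0, 0, 0], "rot": [0, 0, 7.1]},
    {"grip": 1, "offset": [0.03, -0.025, 0.006], "rot": [0, 0, 0]},
    {"grip": 1, "offset": [0.03, -0.025, 0.006], "rot": [0, 0, 0]},
    {"grip": 1, "offset": [0.03, -0.025, 0.006], "rot": [0, 0, 0]},
    {"grip": 1, "offset": [0.03, -0.025, 0.006], "rot": [0, 0, 0]},
    {"grip": 1, "offset": [0.03, -0.025, 0.006], "rot": [0, 0, 0]},
    {"grip": 1, "offset": [0.03, -0.025, 0.006], "rot": [0, 0, 0]}
  ],
  "newtons": 60
}}

```text
time: 1.98
tcp_pos: [0.4392, -0.408, 0.2678]
tool_rot: [0.999, -0.035, 0.0, 0.0]
force: [0.5, -1.2, 0.0]
grip_width: 0.0856
```

Call:
{"fn": "send_rows", "kwargs": {
  "moves": [
    {"grip": 1, "offset": [0.03, -0.025, 0.006], "rot": [0, 0, 0]},
    {"grip": 1, "offset": [0.0, -0.025, 0.006], "rot": [0, 0, 0]},
    {"grip": 1, "offset": [0, 0, 0], "rot": [0, 0, 0]}
  ]
}}

```text
time: 2.23
tcp_pos: [0.4727, -0.357, 0.2541]
tool_rot: [0.999, -0.033, -0.001, -0.002]
force: [-1.0, 1.8, 0.5]
grip_width: 0.0853
```

```bash
cat >> h.py <<'E'
import json,os
def st(log=True):
    s=robot.get_state()
    R=Ro.from_quat(s['tool_rot']).as_matrix()
    if log: open('log.txt','a').write(json.dumps(dict(j=list(map(float,s['joints'])),p=list(map(float,s['tcp_pos'])),q=list(map(float,s['tool_rot']))))+'\n')
    print('t',round(s['time'],2),'p',np.round(s['tcp_pos'],4),'x',np.round(R[:,0],3),'z',np.round(R[:,2],3),'yaw',round(np.degrees(np.arctan2(R[1,0],R[0,0])),2),'j',np.round(s['joints'],3),'F',np.round(s['force'],1),'w',round(s['grip_width'],4))
    return s,R
def shot(cam,name,crop=None,k=1):
    c=camera_params(cam); im=get_image(cam)[:,:,::-1]
    if crop: x,y,w,h=crop; im=im[y:y+h,x:x+w]
    if k!=1: im=cv2.resize(im,None,fx=k,fy=k,interpolation=cv2.INTER_CUBIC)
    cv2.imwrite(f'pics/{name}.png',im); return c
E
python3 - <<'E'
from h import *
st(); c=shot('wrist','w1')
import pickle; pickle.dump(c,open('w1.pkl','wb'))
for r in outline_of('brush','wrist'):
    m=r['mask']; ys,xs=np.nonzero(m); print(r['p'],r['bbox'],len(xs))
    G=np.array([onz(c,(x,y),.037)[:2] for x,y in zip(xs[::15],ys[::15])])
    mu=G.mean(0); U,S,V=np.linalg.svd(G-mu); d=V[0]; q=(G-mu)@d
    print(mu,d,np.degrees(np.arctan2(d[1],d[0])),q.min(),q.max())
E
```

```text
t 2.23 p [ 0.4727 -0.357   0.2541] x [ 0.998 -0.065 -0.002] z [-0.002  0.004 -1.   ] yaw -3.73 j [-8.680e-01  8.000e-02 -1.800e-02  1.476e+00  1.000e-03  2.339e+00] F [-1.   1.8  0.5] w 0.0853
0.77 [290.7, 49.5, 350.2, 272.2] 9719
[ 0.50653227 -0.35875473] [-0.99730409  0.07337951] 175.7918817021724 -0.07958255799928989 0.12191978590952778
0.75 [487.9, 66.9, 640.0, 330.7] 19305
[ 0.42408313 -0.58622356] [-0.9805226   0.19640627] 168.67311406222666 -0.13659418895797054 0.12107945328386982
```

View pics/w1.png

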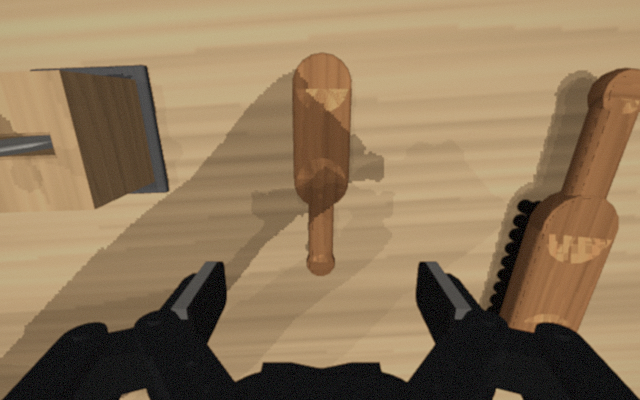

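Call:
{"fn": "send_rows", "kwargs": {
  "moves": [
    {"grip": 1, "offset": [0.0125, -0.001, 0.03], "rot": [0, 0, 0.5]},
    {"grip": 1, "offset": [0.0125, 0, 0.035], "rot": [0, 0, 0]},
    {"grip": 1, "offset": [0.0125, 0, 0.035], "rot": [0, 0, 0]},
    {"grip": 1, "offset": [0, 0, 0.03], "rot": [0, 0, 0]},
    {"grip": 1, "offset": [0, 0, 0.02], "rot": [0, 0, 0]},
    {"grip": 1, "offset": [0, 0, 0.012], "rot": [0, 0, 0]},
    {"grip": 1, "offset": [0, 0, 0.012], "rot": [0, 0, 0]},
    {"grip": 1, "offset": [0, 0, 0], "rot": [0, 0, 0]},
    {"grip": 1, "offset": [0, 0, 0], "rot": [0, 0, 0]}
  ]
}}

```text
time: 3.08
tcp_pos: [0.5087, -0.3642, 0.0827]
tool_rot: [0.999, -0.04, 0.0, 0.0]
force: [0.4, -0.8, 0.1]
grip_width: 0.0856
```

```bash
python3 - <<'E'
from h import *
st(); c=shot('wrist','w2')
E
```

```text
t 3.08 p [ 0.5087 -0.3642  0.0827] x [ 0.997 -0.079  0.001] z [ 0.001 -0.001 -1.   ] yaw -4.55 j [-0.83   0.259 -0.137  1.174 -0.     2.391] F [ 0.4 -0.8  0.1] w 0.0856
```

View pics/w2.png

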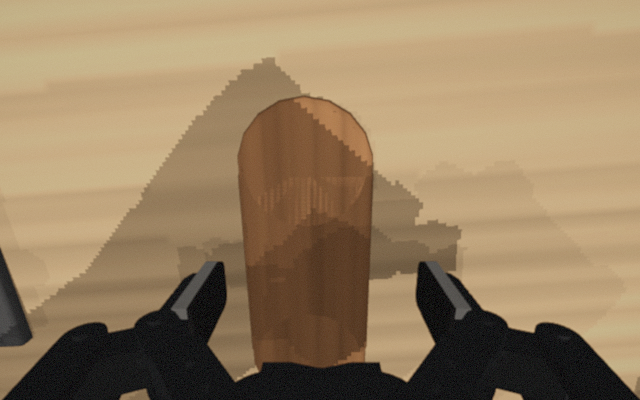

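Call:
{"fn": "send_rows", "kwargs": {
  "moves": [
    {"grip": 1, "offset": [0, -0.005, 0.0], "rot": [0, 0, 0]},
    {"grip": 1, "offset": [0, 0, 0.0], "rot": [0, 0, 0]},
    {"grip": -1, "offset": [0, 0, 0], "rot": [0, 0, 0]},
    {"grip": -1, "offset": [0, 0, 0], "rot": [0, 0, 0]},
    {"grip": -1, "offset": [0, 0, 0], "rot": [0, 0, 0]},
    {"grip": -1, "offset": [0, 0, 0], "rot": [0, 0, 0]},
    {"grip": -1, "offset": [0, 0, 0], "rot": [0, 0, 0]},
    {"grip": -1, "offset": [0, 0, 0], "rot": [0, 0, 0]}
  ],
  "newtons": 50
}}

```text
time: 3.8
tcp_pos: [0.5094, -0.3587, 0.0825]
tool_rot: [0.999, -0.039, 0.0, 0.0]
force: [-0.5, -0.6, 5.0]
grip_width: 0.049
```

```bash
python3 - <<'E'
from h import *
st(); c=shot('wrist','w3')
E
```

```text
t 3.8 p [ 0.5094 -0.3587  0.0825] x [ 0.997 -0.078  0.001] z [ 0.001 -0.001 -1.   ] yaw -4.5 j [-0.823  0.251 -0.146  1.173 -0.     2.397] F [-0.5 -0.6  5. ] w 0.049
```

View pics/w3.png

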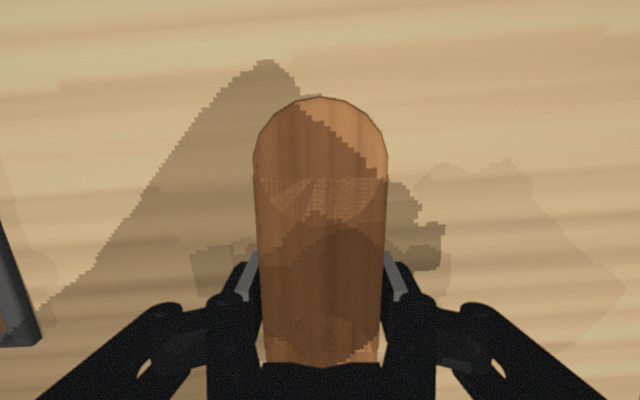

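Call:
{"fn": "send_rows", "kwargs": {
  "moves": [
    {"grip": -1, "offset": [0, 0, -0.012], "rot": [0, 0, 0]},
    {"grip": -1, "offset": [0, 0, -0.03], "rot": [0, 0, 0]},
    {"grip": -1, "offset": [0, 0, -0.035], "rot": [0, 0, 0]},
    {"grip": -1, "offset": [0, 0, -0.035], "rot": [0, 0, 0]},
    {"grip": -1, "offset": [0, 0, -0.035], "rot": [0, 0, 0]},
    {"grip": -1, "offset": [0, 0, -0.035], "rot": [0, 0, 0]},
    {"grip": -1, "offset": [-0.03, 0, -0.01], "rot": [0, 0, 0]},
    {"grip": -1, "offset": [-0.035, 0, 0], "rot": [0, 0, 0]},
    {"grip": -1, "offset": [-0.035, 0, 0], "rot": [0, 0, 0]}
  ]
}}

```text
time: 4.6
tcp_pos: [0.4088, -0.3505, 0.2752]
tool_rot: [0.999, -0.039, 0.0, 0.001]
force: [-1.0, -0.6, -1.4]
grip_width: 0.049
```

```bash
python3 - <<'E'
from h import *
st(); c=shot('side','s4')
E
```

```text
t 4.6 p [ 0.4088 -0.3505  0.2752] x [ 0.997 -0.077  0.001] z [ 0.001 -0.001 -1.   ] yaw -4.44 j [-0.952 -0.09  -0.149  1.51  -0.     2.267] F [-1.  -0.6 -1.4] w 0.049
```

View pics/s4.png

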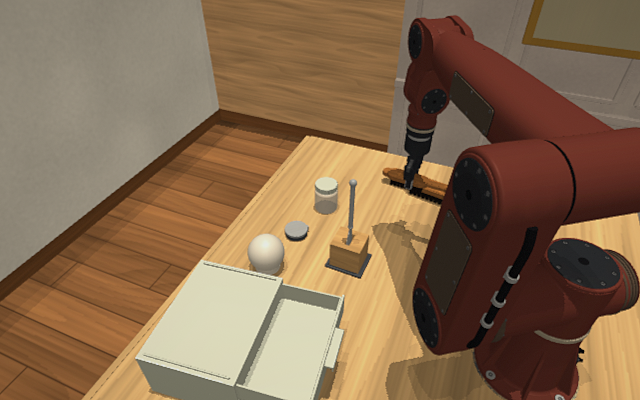

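The side view shows the brush in the gripper at about (415,180). I'll swing it over to the drawer on the robot side of the horn.

Call:
{"fn": "send_rows", "kwargs": {
  "moves": [
    {"grip": -1, "offset": [-0.001, -0.02, -0.005], "rot": [0, 0, -7.1]},
    {"grip": -1, "offset": [0.003, -0.034, 0], "rot": [0, 0, -7.1]},
    {"grip": -1, "offset": [0.008, -0.034, 0], "rot": [0, 0, -7.1]},
    {"grip": -1, "offset": [0.012, -0.033, 0], "rot": [0, 0, -7.1]},
    {"grip": -1, "offset": [0.016, -0.031, 0], "rot": [0, 0, -7.1]},
    {"grip": -1, "offset": [0.02, -0.029, 0], "rot": [0, 0, -7.1]},
    {"grip": -1, "offset": [0.023, -0.026, 0], "rot": [0, 0, -7.1]},
    {"grip": -1, "offset": [0.026, -0.023, 0], "rot": [0, 0, -7.1]},
    {"grip": -1, "offset": [0.029, -0.02, 0], "rot": [0, 0, -7.1]},
    {"grip": -1, "offset": [0.031, -0.016, 0], "rot": [0, 0, -7.1]}
  ]
}}

```text
time: 5.48
tcp_pos: [0.4273, -0.0155, 0.2793]
tool_rot: [0.835, 0.551, 0.0, 0.0]
force: [1.5, -1.1, -1.1]
grip_width: 0.0491
```

Call:
{"fn": "send_rows", "kwargs": {
  "moves": [
    {"grip": -1, "offset": [0.033, -0.012, 0], "rot": [0, 0, -7.1]},
    {"grip": -1, "offset": [0.034, -0.008, 0], "rot": [0, 0, -7.1]},
    {"grip": -1, "offset": [0.035, -0.004, 0], "rot": [0, 0, -7.1]},
    {"grip": -1, "offset": [0.035, 0.001, 0], "rot": [0, 0, -7.1]},
    {"grip": -1, "offset": [0.02, 0, 0], "rot": [0, 0, -1.4]},
    {"grip": -1, "offset": [0, 0, 0], "rot": [0, 0, 0]},
    {"grip": -1, "offset": [0, 0, 0], "rot": [0, 0, 0]}
  ]
}}

```text
time: 6.07
tcp_pos: [0.4338, 0.1436, 0.279]
tool_rot: [0.666, 0.746, -0.0, -0.0]
force: [0.6, 0.6, -1.8]
grip_width: 0.0492
```

```bash
cat >> h.py <<'E'
def to(target,R,p):
    print('tool shift', np.round(R.T@(np.array(target)-p),4))
E
python3 - <<'E'
from h import *
s,R=st(); to((0.5309,0.2622,0.275),R,s['tcp_pos'])
E
```

```text
t 6.07 p [0.4338 0.1436 0.279 ] x [-0.112  0.994 -0.   ] z [-0.001 -0.    -1.   ] yaw 96.42 j [ 0.032 -0.341 -0.362  1.551 -0.     1.491] F [ 0.6  0.6 -1.8] w 0.0492
tool shift [0.107  0.1098 0.0039]
```

Call:
{"fn": "send_rows", "kwargs": {
  "moves": [
    {"grip": -1, "offset": [0.027, 0.027, 0], "rot": [0, 0, 0]},
    {"grip": -1, "offset": [0.027, 0.027, 0], "rot": [0, 0, 0]},
    {"grip": -1, "offset": [0.027, 0.028, 0], "rot": [0, 0, 0]},
    {"grip": -1, "offset": [0.026, 0.028, 0], "rot": [0, 0, 0]},
    {"grip": -1, "offset": [0, 0, 0.02], "rot": [0, 0, 0]},
    {"grip": -1, "offset": [0, 0, 0], "rot": [0, 0, 0]},
    {"grip": -1, "offset": [0, 0, 0], "rot": [0, 0, 0]}
  ]
}}

```text
time: 6.65
tcp_pos: [0.5312, 0.2598, 0.2576]
tool_rot: [0.668, 0.744, -0.002, -0.001]
force: [-0.9, 0.0, -0.9]
grip_width: 0.0491
```

```bash
python3 - <<'E'
from h import *
s,R=st(); to((0.5309,0.2622,0.166),R,s['tcp_pos']); shot('wrist','w5'); shot('top','t5',(100,90,200,200),3)
shot('side','s5',(120,150,300,250),2.5)
E
```

```text
t 6.65 p [0.5312 0.2598 0.2576] x [-0.108  0.994 -0.001] z [-0.004 -0.001 -1.   ] yaw 96.22 j [ 0.234  0.077 -0.015  1.482 -0.     1.696] F [-0.9  0.  -0.9] w 0.0491
tool shift [0.0025 0.0003 0.0916]
```

View pics/w5.png

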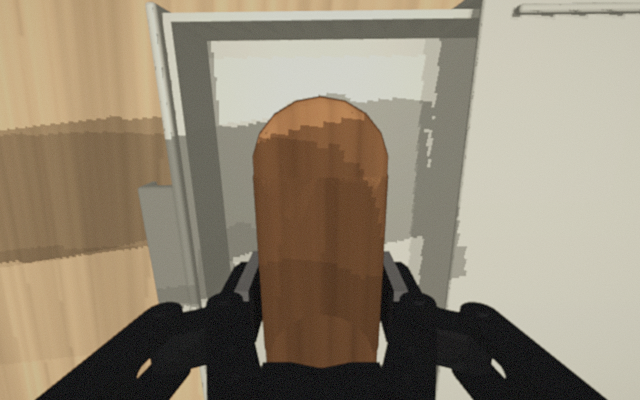

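View pics/t5.png

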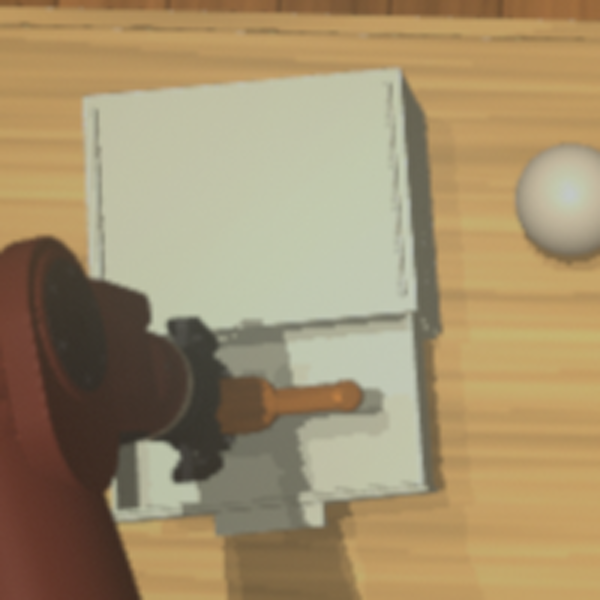

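View pics/s5.png

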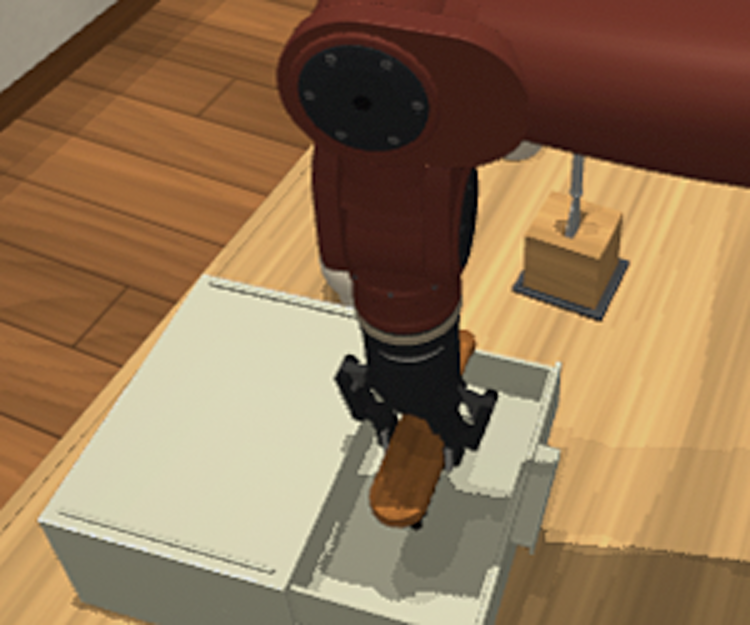

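The wrist view shows the brush inside the opening, between the front panel (about 190) and the organiser edge (about 465). I'll lower it now.

Call:
{"fn": "send_rows", "kwargs": {
  "moves": [
    {"grip": -1, "offset": [0, 0, 0.02], "rot": [0, 0, 0]},
    {"grip": -1, "offset": [0, 0, 0.025], "rot": [0, 0, 0]},
    {"grip": -1, "offset": [0, 0, 0.02], "rot": [0, 0, 0]},
    {"grip": -1, "offset": [0, 0, 0.012], "rot": [0, 0, 0]},
    {"grip": -1, "offset": [0, 0, 0.006], "rot": [0, 0, 0]},
    {"grip": -1, "offset": [0, 0, 0.003], "rot": [0, 0, 0]},
    {"grip": -1, "offset": [0, 0, 0.002], "rot": [0, 0, 0]},
    {"grip": -1, "offset": [0, 0, 0], "rot": [0, 0, 0]},
    {"grip": -1, "offset": [0, 0, 0], "rot": [0, 0, 0]}
  ]
}}

```text
time: 7.55
tcp_pos: [0.5324, 0.2612, 0.172]
tool_rot: [0.667, 0.745, 0.001, 0.001]
force: [0.2, 0.3, -1.4]
grip_width: 0.0493
```

```bash
python3 - <<'E'
from h import *
s,R=st(); to((0.5309,0.2622,0.1645),R,s['tcp_pos']); shot('wrist','w6')
E
```

```text
t 7.55 p [0.5324 0.2612 0.172 ] x [-0.11   0.994  0.   ] z [ 0.002  0.    -1.   ] yaw 96.29 j [ 0.236  0.099 -0.148  1.322 -0.     1.697] F [ 0.2  0.3 -1.4] w 0.0493
tool shift [ 0.0012 -0.0014  0.0075]
```

View pics/w6.png

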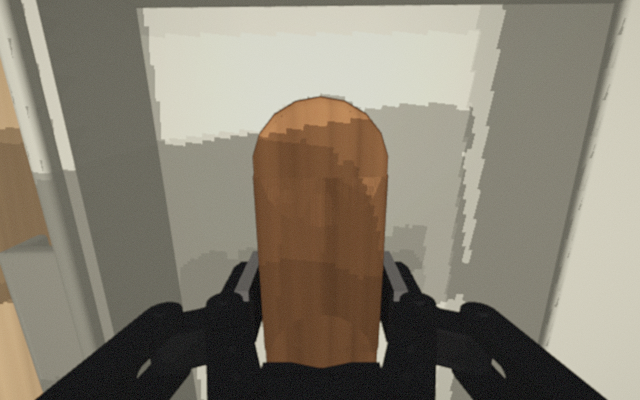

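Call:
{"fn": "send_rows", "kwargs": {
  "moves": [
    {"grip": -1, "offset": [0, 0, 0.003], "rot": [0, 0, 0]},
    {"grip": -1, "offset": [0, 0, 0.003], "rot": [0, 0, 0]},
    {"grip": -1, "offset": [0, 0, 0], "rot": [0, 0, 0]},
    {"grip": -1, "offset": [0, 0, 0], "rot": [0, 0, 0]},
    {"grip": -1, "offset": [0, 0, 0], "rot": [0, 0, 0]}
  ]
}}

```text
time: 8.02
tcp_pos: [0.5318, 0.2611, 0.1647]
tool_rot: [0.667, 0.745, -0.0, -0.0]
force: [-0.3, -0.3, -0.7]
grip_width: 0.0488
```

Call:
{"fn": "send_rows", "kwargs": {
  "moves": [
    {"grip": -1, "offset": [0, 0, 0.0015], "rot": [0, 0, 0]},
    {"grip": -1, "offset": [0, 0, 0], "rot": [0, 0, 0]},
    {"grip": -1, "offset": [0, 0, 0], "rot": [0, 0, 0]}
  ]
}}

```text
time: 8.27
tcp_pos: [0.5325, 0.2612, 0.1645]
tool_rot: [0.667, 0.745, 0.001, 0.001]
force: [-0.5, -0.8, 6.0]
grip_width: 0.0495
```

Contact at 6 N, so I'm opening the gripper.

Call:
{"fn": "send_rows", "kwargs": {
  "moves": [
    {"grip": 0.7, "offset": [0, 0, 0], "rot": [0, 0, 0]},
    {"grip": 0.7, "offset": [0, 0, 0], "rot": [0, 0, 0]},
    {"grip": 0.7, "offset": [0, 0, 0], "rot": [0, 0, 0]},
    {"grip": 0.7, "offset": [0, 0, 0], "rot": [0, 0, 0]},
    {"grip": 0.7, "offset": [0, 0, 0], "rot": [0, 0, 0]},
    {"grip": 0.7, "offset": [0, 0, 0], "rot": [0, 0, 0]}
  ]
}}

```text
time: 8.77
tcp_pos: [0.5318, 0.2611, 0.1632]
tool_rot: [0.667, 0.745, -0.0, -0.0]
force: [0.1, 0.1, -0.7]
grip_width: 0.0728
```

```bash
python3 - <<'E'
from h import *
s,R=st();  shot('wrist','w7')
E
```

```text
t 8.77 p [0.5318 0.2611 0.1632] x [-0.11   0.994 -0.   ] z [-0. -0. -1.] yaw 96.3 j [ 0.236  0.103 -0.159  1.308 -0.     1.697] F [ 0.1  0.1 -0.7] w 0.0728
```

View pics/w7.png

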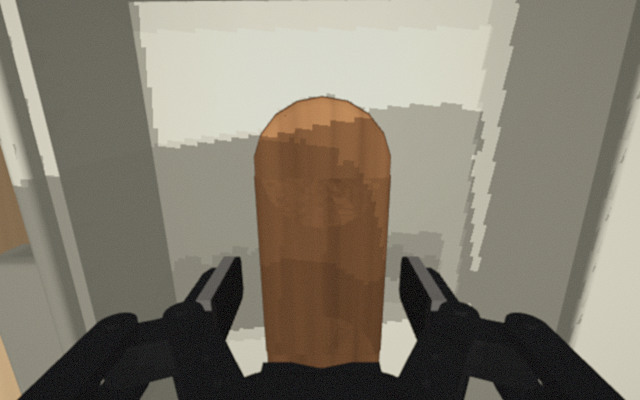

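Call:
{"fn": "send_rows", "kwargs": {
  "moves": [
    {"grip": 0.7, "offset": [0, 0, -0.015], "rot": [0, 0, 0]},
    {"grip": 0.7, "offset": [0, 0, -0.03], "rot": [0, 0, 0]},
    {"grip": 0.7, "offset": [0, 0, -0.03], "rot": [0, 0, 0]},
    {"grip": 0.7, "offset": [0, 0, -0.03], "rot": [0, 0, 0]},
    {"grip": -1, "offset": [-0.006, -0.03, -0.02], "rot": [0, 0, 0]},
    {"grip": -1, "offset": [-0.006, -0.036, 0], "rot": [0, 0, 0]},
    {"grip": -1, "offset": [-0.006, -0.038, 0], "rot": [0, 0, 0]},
    {"grip": -1, "offset": [-0.006, -0.038, 0], "rot": [0, 0, 0]},
    {"grip": -1, "offset": [0, -0.036, 0], "rot": [0, 0, 0]},
    {"grip": -1, "offset": [0, 0, 0], "rot": [0, 0, 0]}
  ]
}}

```text
time: 9.65
tcp_pos: [0.3528, 0.2174, 0.289]
tool_rot: [0.667, 0.745, 0.0, -0.0]
force: [0.1, -0.3, -0.0]
grip_width: 0.0005
```

```bash
python3 - <<'E'
from h import *
s,R=st();  shot('wrist','w8'); to((0.357,0.217,0.19),R,s['tcp_pos']); shot('top','t8',(100,90,200,200),3)
E
```

```text
t 9.65 p [0.3528 0.2174 0.289 ] x [-0.111  0.994  0.   ] z [-0.  0. -1.] yaw 96.36 j [ 0.234 -0.478 -0.447  1.602  0.     1.694] F [ 0.1 -0.3 -0. ] w 0.0005
tool shift [-0.0009  0.0041  0.099 ]
```

View pics/w8.png

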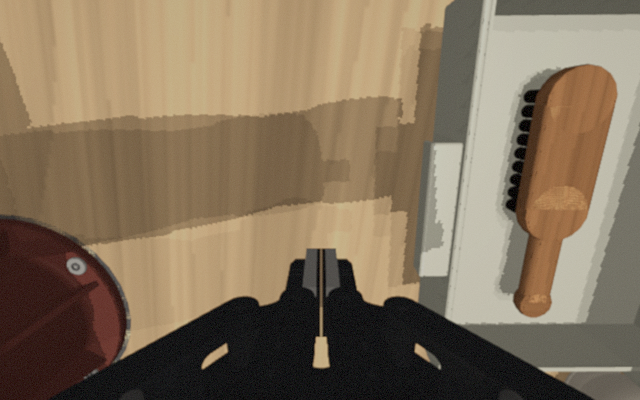

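View pics/t8.png

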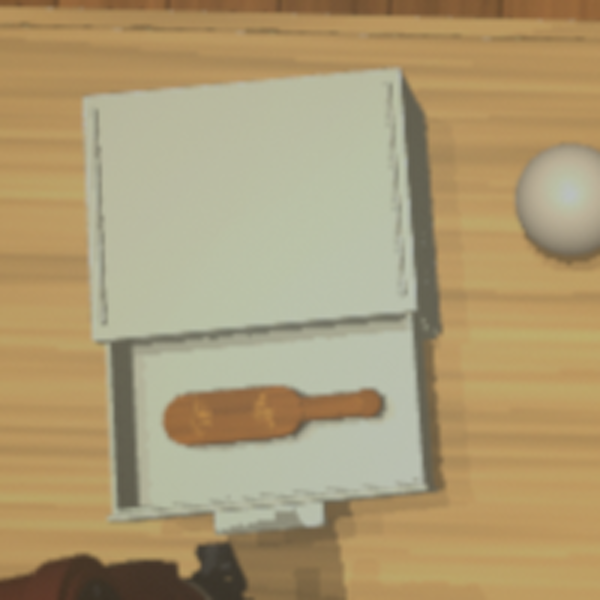

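The brush lies flat in the drawer, let go (top view about 275,410). I'll turn the tool 90° so that the knuckles stay clear, then push on the pull.

Call:
{"fn": "send_rows", "kwargs": {
  "moves": [
    {"grip": -1, "offset": [0, 0, 0], "rot": [0, 0, -7]},
    {"grip": -1, "offset": [0, 0, 0], "rot": [0, 0, -7]},
    {"grip": -1, "offset": [0, 0, 0], "rot": [0, 0, -7]},
    {"grip": -1, "offset": [0, 0, 0], "rot": [0, 0, -7]},
    {"grip": -1, "offset": [0, 0, 0], "rot": [0, 0, -7]},
    {"grip": -1, "offset": [0, 0, 0], "rot": [0, 0, -7]},
    {"grip": -1, "offset": [0, 0, 0], "rot": [0, 0, -7]},
    {"grip": -1, "offset": [0, 0, 0], "rot": [0, 0, -7]},
    {"grip": -1, "offset": [0, 0, 0], "rot": [0, 0, -7]},
    {"grip": -1, "offset": [0, 0, 0], "rot": [0, 0, -7]}
  ]
}}

```text
time: 10.58
tcp_pos: [0.3587, 0.2178, 0.2882]
tool_rot: [0.116, 0.993, -0.0, -0.0]
force: [0.6, 0.1, 0.4]
grip_width: 0.0001
```

Call:
{"fn": "send_rows", "kwargs": {
  "moves": [
    {"grip": -1, "offset": [0, 0, 0], "rot": [0, 0, -7]},
    {"grip": -1, "offset": [0, 0, 0], "rot": [0, 0, -7]},
    {"grip": -1, "offset": [0, 0, 0.03], "rot": [0, 0, -6]},
    {"grip": -1, "offset": [0, 0, 0.03], "rot": [0, 0, 0]},
    {"grip": -1, "offset": [0, 0, 0.03], "rot": [0, 0, 0]},
    {"grip": -1, "offset": [0, 0, 0.007], "rot": [0, 0, 0]},
    {"grip": -1, "offset": [0, 0, 0], "rot": [0, 0, 0]},
    {"grip": -1, "offset": [0, 0, 0], "rot": [0, 0, 0]}
  ]
}}

```text
time: 11.25
tcp_pos: [0.3582, 0.2178, 0.1923]
tool_rot: [-0.055, 0.998, -0.0, 0.0]
force: [0.5, -0.0, 0.3]
grip_width: -0.0002
```

```bash
python3 - <<'E'
from h import *
s,R=st();  to((0.4265,0.225,0.19),R,s['tcp_pos']); to((0.585,0.244,0.19),R,s['tcp_pos'])
shot('side','s9',(120,150,300,250),2.5)
E
```

```text
t 11.25 p [0.3582 0.2178 0.1923] x [-0.994 -0.109 -0.   ] z [ 0. -0. -1.] yaw -173.72 j [ 0.232 -0.47  -0.616  1.425 -0.     0.122] F [ 0.5 -0.   0.3] w -0.0002
tool shift [-0.0687 -0.0003  0.0023]
tool shift [-0.2283  0.0012  0.0023]
```

View pics/s9.png

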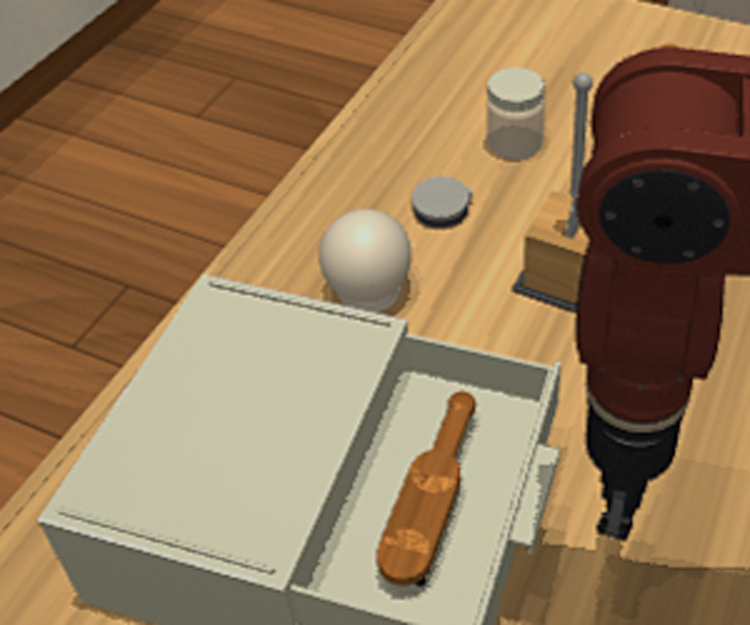

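Call:
{"fn": "send_rows", "kwargs": {
  "moves": [
    {"grip": -1, "offset": [-0.02, 0, 0], "rot": [0, 0, 0]},
    {"grip": -1, "offset": [-0.02, 0, 0], "rot": [0, 0, 0]},
    {"grip": -1, "offset": [-0.008, 0, 0], "rot": [0, 0, 0]},
    {"grip": -1, "offset": [-0.008, 0, 0], "rot": [0, 0, 0]},
    {"grip": -1, "offset": [-0.01, 0, 0], "rot": [0, 0, 0]},
    {"grip": -1, "offset": [-0.012, 0, 0], "rot": [0, 0, 0]},
    {"grip": -1, "offset": [-0.012, 0, 0], "rot": [0, 0, 0]},
    {"grip": -1, "offset": [-0.012, 0, 0], "rot": [0, 0, 0]},
    {"grip": -1, "offset": [-0.012, 0, 0], "rot": [0, 0, 0]},
    {"grip": -1, "offset": [-0.012, 0, 0], "rot": [0, 0, 0]}
  ]
}}

```text
time: 12.13
tcp_pos: [0.4831, 0.232, 0.1922]
tool_rot: [-0.055, 0.998, 0.0, -0.0]
force: [-2.7, 1.4, 1.6]
grip_width: 0.0001
```

```bash
python3 - <<'E'
from h import *
s,R=st();  to((0.585,0.244,0.19),R,s['tcp_pos'])
shot('side','s10',(120,150,300,250),2.5)
E
```

```text
t 12.13 p [0.4831 0.232  0.1922] x [-0.994 -0.11   0.   ] z [-0.     0.001 -1.   ] yaw -173.68 j [ 2.03e-01 -8.20e-02 -2.93e-01  1.36e+00  1.00e-03  9.30e-02] F [-2.7  1.4  1.6] w 0.0001
tool shift [-0.1026  0.0008  0.0022]
```

View pics/s10.png

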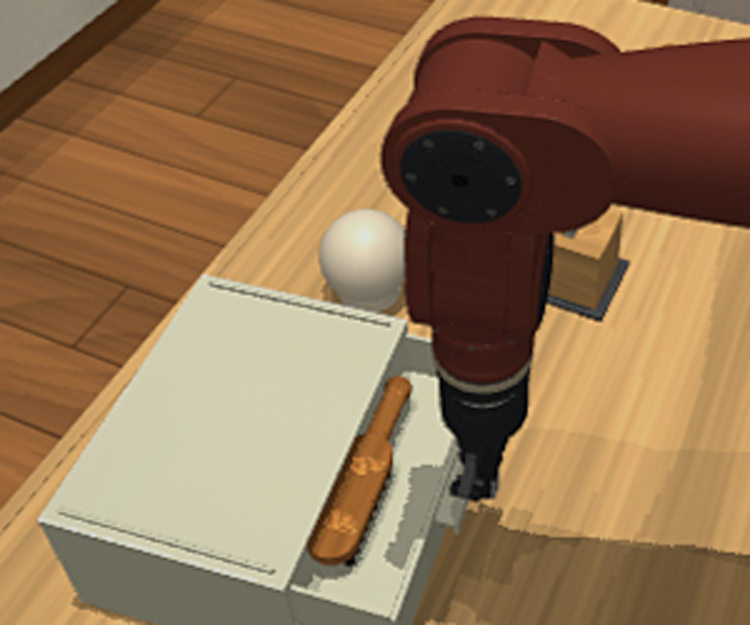

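Call:
{"fn": "send_rows", "kwargs": {
  "moves": [
    {"grip": -1, "offset": [-0.012, 0, 0], "rot": [0, 0, 0]},
    {"grip": -1, "offset": [-0.012, 0, 0], "rot": [0, 0, 0]},
    {"grip": -1, "offset": [-0.012, 0, 0], "rot": [0, 0, 0]},
    {"grip": -1, "offset": [-0.012, 0, 0], "rot": [0, 0, 0]},
    {"grip": -1, "offset": [-0.012, 0, 0], "rot": [0, 0, 0]},
    {"grip": -1, "offset": [-0.012, 0, 0], "rot": [0, 0, 0]},
    {"grip": -1, "offset": [-0.008, 0, 0], "rot": [0, 0, 0]},
    {"grip": -1, "offset": [-0.003, 0, 0], "rot": [0, 0, 0]},
    {"grip": -1, "offset": [0, 0, 0], "rot": [0, 0, 0]}
  ]
}}

```text
time: 12.93
tcp_pos: [0.5656, 0.2406, 0.1917]
tool_rot: [-0.055, 0.998, -0.0, 0.0]
force: [0.0, -0.6, -0.2]
grip_width: 0.0002
```

Call:
{"fn": "send_rows", "kwargs": {
  "moves": [
    {"grip": -1, "offset": [-0.003, 0, 0], "rot": [0, 0, 0]},
    {"grip": -1, "offset": [-0.002, 0, 0], "rot": [0, 0, 0]},
    {"grip": -1, "offset": [0, 0, 0], "rot": [0, 0, 0]}
  ]
}}

```text
time: 13.18
tcp_pos: [0.5703, 0.2412, 0.1915]
tool_rot: [-0.055, 0.998, -0.0, 0.0]
force: [0.4, 0.4, 1.0]
grip_width: 0.0
```

Call:
{"fn": "send_rows", "kwargs": {
  "moves": [
    {"grip": -1, "offset": [-0.003, 0, 0], "rot": [0, 0, 0]},
    {"grip": -1, "offset": [-0.003, 0, 0], "rot": [0, 0, 0]},
    {"grip": -1, "offset": [0, 0, 0], "rot": [0, 0, 0]},
    {"grip": -1, "offset": [0, 0, 0], "rot": [0, 0, 0]}
  ]
}}

```text
time: 13.52
tcp_pos: [0.5735, 0.2417, 0.1914]
tool_rot: [-0.055, 0.998, -0.001, -0.003]
force: [-19.1, -3.5, 12.1]
grip_width: -0.0001
```

```bash
python3 - <<'E'
from h import *
s,R=st();  to((0.585,0.244,0.19),R,s['tcp_pos'])
shot('side','s11',(120,150,300,250),2.5)
shot('top','t11',(100,90,200,200),3)
shot('wrist','w11')
E
```

```text
t 13.52 p [0.5735 0.2417 0.1914] x [-0.994 -0.11   0.007] z [-0.007 -0.001 -1.   ] yaw -173.67 j [ 0.189  0.188 -0.016  1.374 -0.     0.079] F [-19.1  -3.5  12.1] w -0.0001
tool shift [-0.0117  0.001   0.0013]
```

View pics/s11.png

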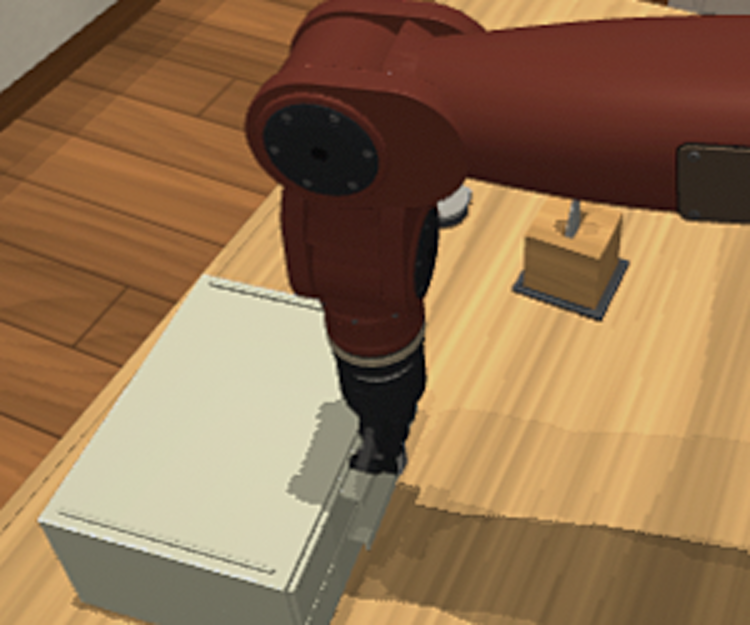

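View pics/w11.png

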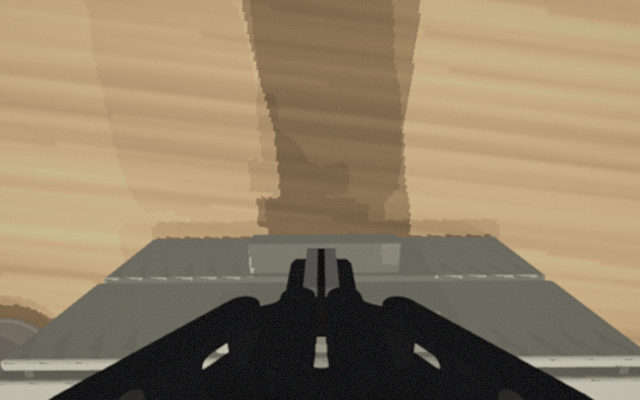

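Call:
{"fn": "send_rows", "kwargs": {
  "moves": [
    {"grip": -1, "offset": [0.01, 0, 0], "rot": [0, 0, 0]},
    {"grip": -1, "offset": [0.03, 0, 0], "rot": [0, 0, 0]},
    {"grip": -1, "offset": [0.04, 0, 0], "rot": [0, 0, 0]},
    {"grip": -1, "offset": [0.04, 0, -0.01], "rot": [0, 0, 0]},
    {"grip": -1, "offset": [0.02, 0.02, -0.03], "rot": [0, 0, 0]},
    {"grip": -1, "offset": [0, 0.01, -0.04], "rot": [0, 0, 0]},
    {"grip": -1, "offset": [0, 0, -0.04], "rot": [0, 0, 0]},
    {"grip": 1, "offset": [0, 0, -0.04], "rot": [0, 0, 0]},
    {"grip": 1, "offset": [0, 0, 0], "rot": [0, 0, 0]}
  ]
}}

```text
time: 14.42
tcp_pos: [0.4352, 0.257, 0.36]
tool_rot: [-0.055, 0.998, 0.001, 0.006]
force: [0.8, 0.5, 1.7]
grip_width: 0.0231
```

```bash
cat > fk.py <<'E'
import numpy as np, json
from scipy.optimize import least_squares
from scipy.spatial.transform import Rotation as Ro
D=[json.loads(l) for l in open('log.txt')]
J=np.array([d['j'] for d in D]);P=np.array([d['p'] for d in D])
def fk(x,j):
    L1,L2,c2,h,w,lat,L3=x
    j=np.atleast_2d(j)
    a=j[:,1]-j[:,2]; p=a+j[:,3]
    rp=L1*np.sin(j[:,1])+L2*np.cos(a+c2)+w+L3*np.cos(p)
    z=h+L1*np.cos(j[:,1])-L2*np.sin(a+c2)-L3*np.sin(p)
    c,s=np.cos(j[:,0]),np.sin(j[:,0])
    return np.c_[rp*c-lat*s, rp*s+lat*c, z]
def fit():
    r=least_squares(lambda x:np.r_[(fk(x,J)-P).ravel(),(x-[.4,.4,0,.3,0,.13,.2])*1e-4],[.4,.4,0,.3,0,.13,.2]); return r.x,np.abs(r.fun[:-7]).max()
E
python3 - <<'E'
from h import *
s,R=st()
from fk import *
print(fit())
shot('side','s12',(120,150,300,250),2.5)
E
```

```text
t 14.42 p [0.4352 0.257  0.36  ] x [-0.994 -0.11  -0.011] z [ 0.011  0.003 -1.   ] yaw -173.67 j [ 0.274 -0.175 -0.074  1.661 -0.     0.164] F [0.8 0.5 1.7] w 0.0231
(array([ 3.37100002e-01,  5.52368915e-01, -8.22841355e-02,  2.96291636e-01,
       -1.15031588e-09,  1.29600672e-01,  3.69291551e-01]), np.float64(0.0001482758283748442))
```

View pics/s12.png

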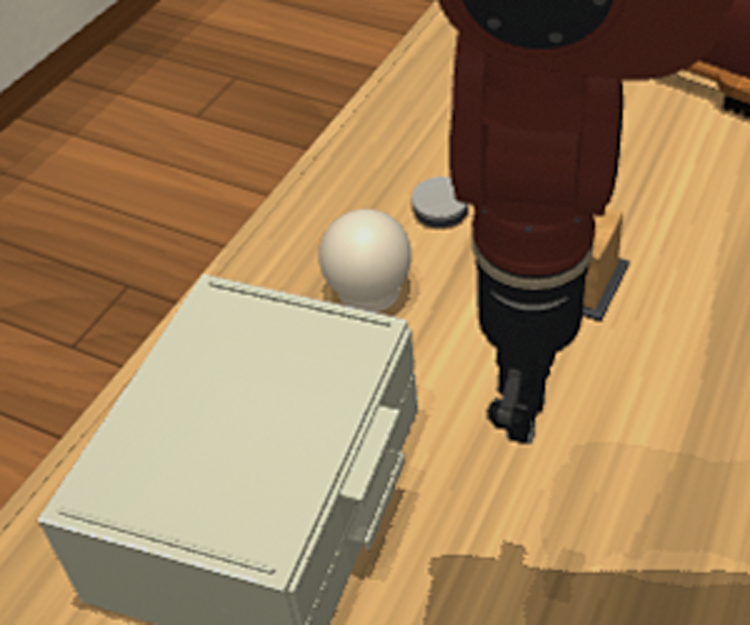

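```bash
cat >> fk.py <<'E'
LO=np.array([-2.99,-.84,-1.1,-1.84,-1.51,-3.14]);HI=np.array([2.99,1.86,1.16,2.11,1.56,3.14])
def ik(x,rp,z,p):
    L1,L2,c2,h,w,lat,L3=x
    out=[]
    X=rp-w-L3*np.cos(p); Z=z-h+L3*np.sin(p)
    d=np.hypot(X,Z)
    cg=(L1**2+d**2-L2**2)/(2*L1*d)
    if abs(cg)>1: return out
    base=np.arctan2(X,Z) # angle from vertical
    for s in (1,-1):
        j2=base+s*np.arccos(cg)
        ex,ez=X-L1*np.sin(j2),Z-L1*np.cos(j2)
        a=np.arctan2(-ez,ex)-c2
        j3=j2-a; j3=(j3+np.pi)%(2*np.pi)-np.pi
        j4=p-(j2-j3)
        m=min((np.array([j2,j3,j4])-LO[1:4]).min(),(HI[1:4]-np.array([j2,j3,j4])).min())
        out.append((round(m,2),np.round([j2,j3,j4],2)))
    return out
E
python3 - <<'E'
from fk import *
x,_=fit()
rh=np.hypot(.534,.151); rph=np.sqrt(rh**2-x[5]**2)
for zg in (.17,.19,.21,.23,.25,.28):
    for p in range(10,95,10):
        q=np.radians(p)
        b=[o for o in ik(x,rph-.054*np.cos(q),zg+.054*np.sin(q),q) if o[0]>0]
        print(zg,p,b)
E
```

```text
0.17 10 []
0.17 20 []
0.17 30 []
0.17 40 []
0.17 50 []
0.17 60 [(np.float64(0.11), array([-0.73, -0.83,  0.94]))]
0.17 70 [(np.float64(0.36), array([-0.48, -0.62,  1.09]))]
0.17 80 [(np.float64(0.58), array([-0.26, -0.4 ,  1.25]))]
0.17 90 [(np.float64(0.69), array([-0.03, -0.19,  1.42]))]
0.19 10 []
0.19 20 []
0.19 30 []
0.19 40 []
0.19 50 []
0.19 60 [(np.float64(0.11), array([-0.73, -0.79,  0.98]))]
0.19 70 [(np.float64(0.35), array([-0.49, -0.58,  1.13]))]
0.19 80 [(np.float64(0.58), array([-0.26, -0.37,  1.29]))]
0.19 90 [(np.float64(0.66), array([-0.04, -0.16,  1.45]))]
0.21 10 []
0.21 20 []
0.21 30 []
0.21 40 []
0.21 50 []
0.21 60 [(np.float64(0.11), array([-0.73, -0.76,  1.02]))]
0.21 70 [(np.float64(0.35), array([-0.49, -0.54,  1.16]))]
0.21 80 [(np.float64(0.58), array([-0.26, -0.33,  1.32]))]
0.21 90 [(np.float64(0.62), array([-0.04, -0.12,  1.49]))]
0.23 10 []
0.23 20 []
0.23 30 []
0.23 40 []
0.23 50 []
0.23 60 [(np.float64(0.12), array([-0.72, -0.72,  1.05]))]
0.23 70 [(np.float64(0.36), array([-0.48, -0.51,  1.2 ]))]
0.23 80 [(np.float64(0.58), array([-0.26, -0.29,  1.36]))]
0.23 90 [(np.float64(0.59), array([-0.04, -0.08,  1.52]))]
0.25 10 []
0.25 20 []
0.25 30 []
0.25 40 []
0.25 50 []
0.25 60 [(np.float64(0.13), array([-0.71, -0.68,  1.08]))]
0.25 70 [(np.float64(0.36), array([-0.48, -0.47,  1.23]))]
0.25 80 [(np.float64(0.59), array([-0.25, -0.26,  1.39]))]
0.25 90 [(np.float64(0.55), array([-0.03, -0.04,  1.56]))]
0.28 10 []
0.28 20 []
0.28 30 []
0.28 40 []
0.28 50 []
0.28 60 [(np.float64(0.14), array([-0.7 , -0.61,  1.13]))]
0.28 70 [(np.float64(0.37), array([-0.47, -0.4 ,  1.29]))]
0.28 80 [(np.float64(0.6), array([-0.24, -0.19,  1.45]))]
0.28 90 [(np.float64(0.49), array([-0.02,  0.02,  1.62]))]
```

The drawer shows shut in the side view, with the pull at about (370,455) close to the box. My arm model says a horizontal side grasp of the horn is out of reach. I'll grasp it from above, just below the knob, and tilt the tool level afterwards. First I go up and over.

Call:
{"fn": "send_rows", "kwargs": {
  "moves": [
    {"grip": 1, "offset": [0, 0, -0.014], "rot": [0, 0, 7.1]},
    {"grip": 1, "offset": [0, 0, -0.014], "rot": [0, 0, 7.1]},
    {"grip": 1, "offset": [0, 0, -0.014], "rot": [0, 0, 7.1]},
    {"grip": 1, "offset": [0, 0, -0.014], "rot": [0, 0, 7.1]},
    {"grip": 1, "offset": [0, 0, -0.014], "rot": [0, 0, 7.1]},
    {"grip": 1, "offset": [-0.026, -0.028, 0], "rot": [0, 0, 0]},
    {"grip": 1, "offset": [-0.026, -0.028, 0], "rot": [0, 0, 0]},
    {"grip": 1, "offset": [-0.026, -0.028, 0], "rot": [0, 0, 0]},
    {"grip": 1, "offset": [-0.026, -0.028, 0], "rot": [0, 0, 0]},
    {"grip": 1, "offset": [-0.026, -0.028, 0], "rot": [0, 0, 0]}
  ]
}}

```text
time: 15.3
tcp_pos: [0.4791, 0.069, 0.4206]
tool_rot: [0.252, 0.968, -0.0, -0.0]
force: [0.2, 0.5, 0.1]
grip_width: 0.0856
```

```bash
python3 - <<'E'
from h import *
s,R=st(); to((.534,-.151,.43),R,s['tcp_pos']); shot('wrist','w13'); c=camera_params('wrist')
print(proj(c,(.534,-.151,.312)),proj(c,(.534,-.151,.15)))
E
```

```text
t 15.3 p [0.4791 0.069  0.4206] x [-0.873  0.488  0.   ] z [-0.001 -0.    -1.   ] yaw 150.81 j [-0.128 -0.183  0.032  1.787 -0.     0.381] F [0.2 0.5 0.1] w 0.0856
tool shift [-0.1552 -0.1653 -0.0095]
[102.24310747 428.87196154] [188.79468217 300.64888283]
```

View pics/w13.png

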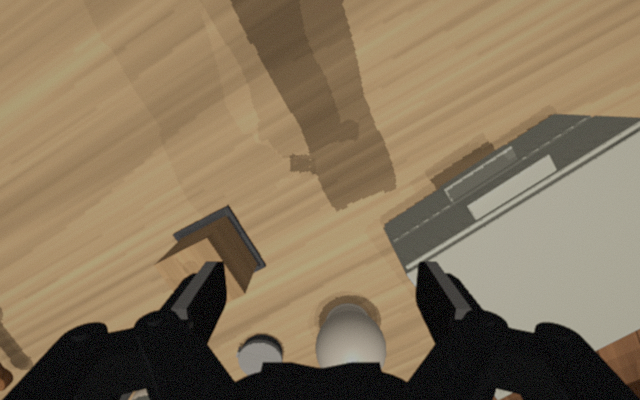

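Call:
{"fn": "send_rows", "kwargs": {
  "moves": [
    {"grip": 1, "offset": [-0.025, -0.027, -0.004], "rot": [0, 0, 0]},
    {"grip": 1, "offset": [-0.028, -0.027, -0.004], "rot": [0, 0, 0]},
    {"grip": 1, "offset": [-0.028, -0.027, -0.004], "rot": [0, 0, 0]},
    {"grip": 1, "offset": [-0.028, -0.028, -0.004], "rot": [0, 0, 0]},
    {"grip": 1, "offset": [-0.028, -0.028, -0.004], "rot": [0, 0, 0]},
    {"grip": 1, "offset": [-0.028, -0.028, 0], "rot": [0, 0, 0]},
    {"grip": 1, "offset": [-0.03, 0, 0], "rot": [0, 0, 0]},
    {"grip": 1, "offset": [-0.03, 0, 0], "rot": [0, 0, 0]},
    {"grip": 1, "offset": [0, 0, 0], "rot": [0, 0, 0]},
    {"grip": 1, "offset": [0, 0, 0], "rot": [0, 0, 0]}
  ]
}}

```text
time: 16.18
tcp_pos: [0.5958, -0.1843, 0.4379]
tool_rot: [0.253, 0.968, 0.001, -0.002]
force: [-0.9, -0.2, 0.1]
grip_width: 0.0851
```

```bash
python3 - <<'E'
from h import *
s,R=st(); to((.534,-.151,.43),R,s['tcp_pos']); c=camera_params('wrist'); shot('wrist','w14'); 
print(proj(c,(.534,-.151,.312)),proj(c,(.534,-.151,.15)))
for l in ('horn_knob','horn'):
  for r in outline_of(l,'wrist'): print(l,r['p'],r['bbox'])
np.savez('c14.npz',**c)
E
```

```text
t 16.18 p [ 0.5958 -0.1843  0.4379] x [-0.872  0.489  0.005] z [-0.004  0.002 -1.   ] yaw 150.73 j [-0.509  0.276  0.539  1.838 -0.     0.002] F [-0.9 -0.2  0.1] w 0.0851
tool shift [ 0.0702 -0.0012  0.0083]
[319.47598454 114.58325678] [320.17012827 110.39198153]
horn_knob 0.96 [300.1, 89.3, 339.7, 130.4]
horn 0.84 [297.3, 93.7, 336.8, 128.8]
```

View pics/w14.png

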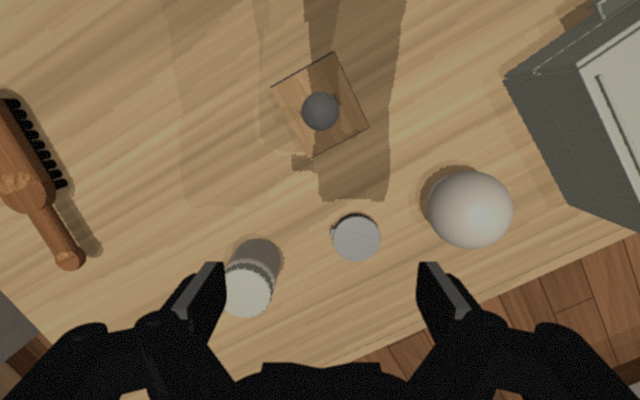

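Call:
{"fn": "send_rows", "kwargs": {
  "moves": [
    {"grip": 1, "offset": [0.036, 0, 0], "rot": [0, 0, 0]},
    {"grip": 1, "offset": [0.036, 0, 0], "rot": [0, 0, 0]},
    {"grip": 1, "offset": [0, 0, 0], "rot": [0, 0, 0]},
    {"grip": 1, "offset": [0, 0, 0.03], "rot": [0, 0, 0]},
    {"grip": 1, "offset": [0, 0, 0], "rot": [0, 0, 0]},
    {"grip": 1, "offset": [0, 0, 0], "rot": [0, 0, 0]}
  ]
}}

```text
time: 16.83
tcp_pos: [0.531, -0.147, 0.4113]
tool_rot: [0.252, 0.968, 0.0, -0.0]
force: [0.0, 0.3, 1.2]
grip_width: 0.0854
```

```bash
python3 - <<'E'
from h import *
s,R=st(); to((.5325,-.150,.334),R,s['tcp_pos']); c=camera_params('wrist'); shot('wrist','w15'); 
shot('top','t15',(220,130,200,150),4);shot('side','s15',(250,120,200,160),4)
E
```

```text
t 16.83 p [ 0.531  -0.147   0.4113] x [-0.873  0.487  0.001] z [-0.001  0.    -1.   ] yaw 150.82 j [-0.508  0.01   0.198  1.759 -0.     0.002] F [0.  0.3 1.2] w 0.0854
tool shift [-0.0028 -0.0018  0.0773]
```

View pics/s15.png

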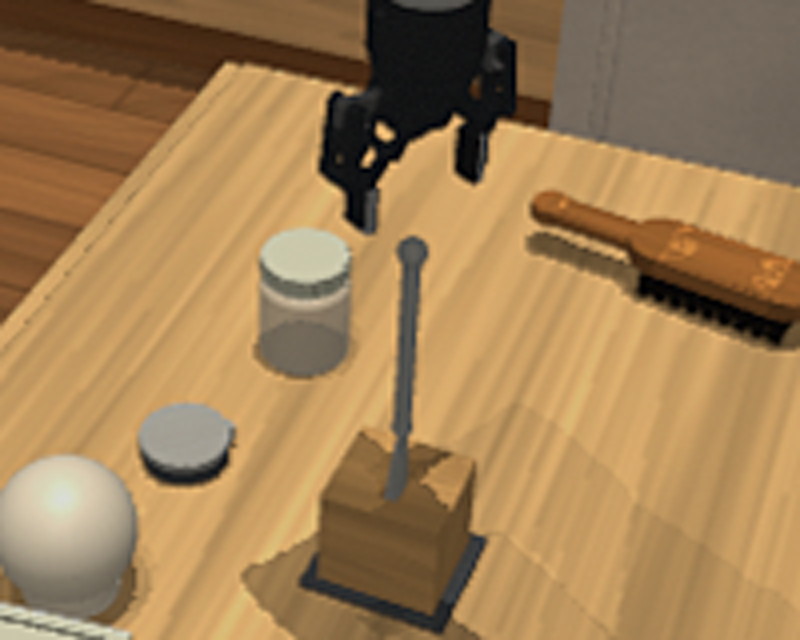

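View pics/w15.png

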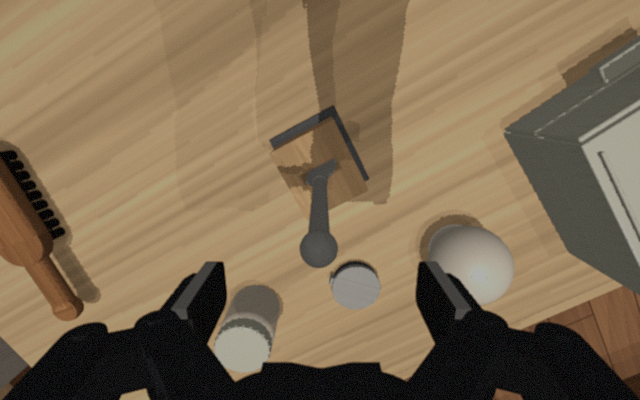

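Call:
{"fn": "send_rows", "kwargs": {
  "moves": [
    {"grip": 1, "offset": [-0.002, -0.001, 0.02], "rot": [0, 0, 0]},
    {"grip": 1, "offset": [0, 0, 0.025], "rot": [0, 0, 0]},
    {"grip": 1, "offset": [0, 0, 0.02], "rot": [0, 0, 0]},
    {"grip": 1, "offset": [0, 0, 0.009], "rot": [0, 0, 0]},
    {"grip": 1, "offset": [0, 0, 0.002], "rot": [0, 0, 0]},
    {"grip": 1, "offset": [0, 0, 0], "rot": [0, 0, 0]},
    {"grip": 1, "offset": [0, 0, 0], "rot": [0, 0, 0]}
  ]
}}

```text
time: 17.57
tcp_pos: [0.5338, -0.1501, 0.3372]
tool_rot: [0.252, 0.968, -0.0, 0.001]
force: [0.2, 0.7, 0.3]
grip_width: 0.0854
```

```bash
python3 - <<'E'
from h import *
s,R=st(); to((.5325,-.150,.334),R,s['tcp_pos']); c=camera_params('wrist'); shot('wrist','w16'); 
shot('side','s16',(250,120,200,160),4)
E
```

```text
t 17.57 p [ 0.5338 -0.1501  0.3372] x [-0.873  0.488 -0.002] z [ 0.002 -0.001 -1.   ] yaw 150.79 j [-0.51  -0.027  0.023  1.619 -0.    -0.   ] F [0.2 0.7 0.3] w 0.0854
tool shift [ 0.0012 -0.0006  0.0032]
```

View pics/s16.png

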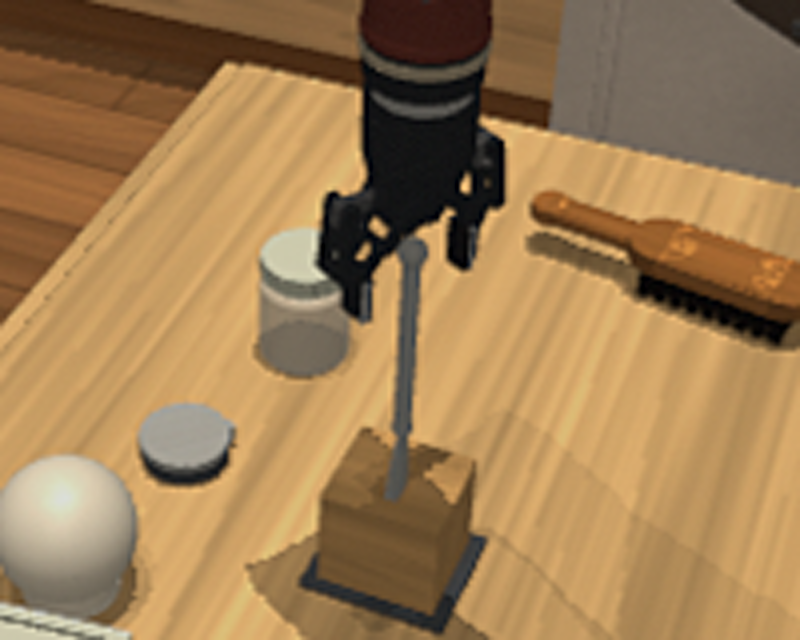

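View pics/w16.png

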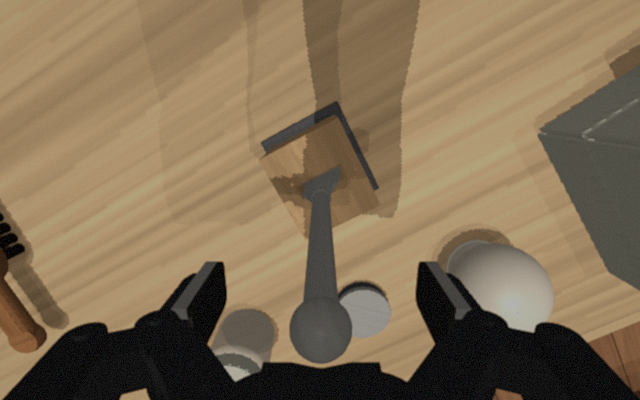

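Call:
{"fn": "send_rows", "kwargs": {
  "moves": [
    {"grip": 1, "offset": [0.001, -0.001, 0.003], "rot": [0, 0, 0]},
    {"grip": 1, "offset": [0, 0, 0], "rot": [0, 0, 0]},
    {"grip": -1, "offset": [0, 0, 0], "rot": [0, 0, 0]},
    {"grip": -1, "offset": [0, 0, 0], "rot": [0, 0, 0]},
    {"grip": -1, "offset": [0, 0, 0], "rot": [0, 0, 0]},
    {"grip": -1, "offset": [0, 0, 0], "rot": [0, 0, 0]},
    {"grip": -1, "offset": [0, 0, 0], "rot": [0, 0, 0]},
    {"grip": -1, "offset": [0, 0, 0], "rot": [0, 0, 0]},
    {"grip": -1, "offset": [0, 0, 0], "rot": [0, 0, 0]},
    {"grip": -1, "offset": [0, 0, 0], "rot": [0, 0, 0]}
  ],
  "newtons": 60
}}

```text
time: 18.5
tcp_pos: [0.532, -0.1501, 0.3326]
tool_rot: [0.252, 0.968, 0.0, 0.0]
force: [0.3, 1.4, 0.5]
grip_width: 0.0127
```

```bash
python3 - <<'E'
from h import *
s,R=st(); print(s['moment']); shot('wrist','w17'); 
shot('side','s17',(250,120,200,160),4)
from fk import *
x,e=fit(); print(x,e)
rp=np.sqrt(.5338**2+.15**2-x[5]**2); print('rp',rp)
for z in (.335,.38,.42,.46,.48): print(z,ik(x,rp,z,np.pi/2))
print('tilt')
for z in (.42,.46,.5):
  for p in (75,60,45,30,15,0):
    for r in (.5,.55,.6,.65,.7,.75):
        b=[o for o in ik(x,r,z,np.radians(p)) if o[0]>.1]
        print(z,p,r,b)
E
```

```text
t 18.5 p [ 0.532  -0.1501  0.3326] x [-0.873  0.488 -0.   ] z [ 0.  0. -1.] yaw 150.8 j [-0.512 -0.032  0.01   1.613  0.    -0.002] F [0.3 1.4 0.5] w 0.0127
[ 0.31826755 -0.04409762 -0.01441355]
[ 3.37099962e-01  5.52368892e-01 -8.22842854e-02  2.96292566e-01
  1.32914726e-08  1.29599326e-01  3.69292527e-01] 0.0001493117495889873
rp 0.5391163646997473
0.335 [(np.float64(-1.8), array([1.87, 2.96, 2.66])), (np.float64(0.49), array([-0.03,  0.02,  1.62]))]
0.38 [(np.float64(-1.69), array([1.75, 2.85, 2.67])), (np.float64(0.41), array([-0.  ,  0.13,  1.7 ]))]
0.42 [(np.float64(-1.59), array([1.63, 2.75, 2.68])), (np.float64(0.34), array([0.03, 0.23, 1.77]))]
0.46 [(np.float64(-1.47), array([1.51, 2.63, 2.68])), (np.float64(0.26), array([0.07, 0.35, 1.85]))]
0.48 [(np.float64(-1.4), array([1.45, 2.56, 2.68])), (np.float64(0.22), array([0.09, 0.42, 1.89]))]
tilt
0.42 75 0.5 [(np.float64(0.47), array([-0.37, -0.15,  1.53]))]
0.42 75 0.55 [(np.float64(0.6), array([-0.23, -0.03,  1.51]))]
0.42 75 0.6 [(np.float64(0.62), array([-0.09,  0.1 ,  1.49]))]
0.42 75 0.65 [(np.float64(0.62), array([0.
[... 4005 characters left out ...]
p.float64(0.55), array([-0.29, -0.11,  0.96]))]
0.5 45 0.75 [(np.float64(0.7), array([-0.14,  0.02,  0.94]))]
0.5 30 0.5 []
0.5 30 0.55 []
0.5 30 0.6 []
0.5 30 0.65 [(np.float64(0.17), array([-0.67, -0.52,  0.67]))]
0.5 30 0.7 [(np.float64(0.33), array([-0.51, -0.42,  0.61]))]
0.5 30 0.75 [(np.float64(0.48), array([-0.36, -0.31,  0.57]))]
0.5 15 0.5 []
0.5 15 0.55 []
0.5 15 0.6 []
0.5 15 0.65 []
0.5 15 0.7 [(np.float64(0.17), array([-0.67, -0.69,  0.24]))]
0.5 15 0.75 [(np.float64(0.35), array([-0.49, -0.57,  0.18]))]
0.5 0 0.5 []
0.5 0 0.55 []
0.5 0 0.6 []
0.5 0 0.65 []
0.5 0 0.7 [(np.float64(0.13), array([-0.71, -0.89, -0.18]))]
0.5 0 0.75 [(np.float64(0.33), array([-0.51, -0.76, -0.25]))]
```

View pics/s17.png

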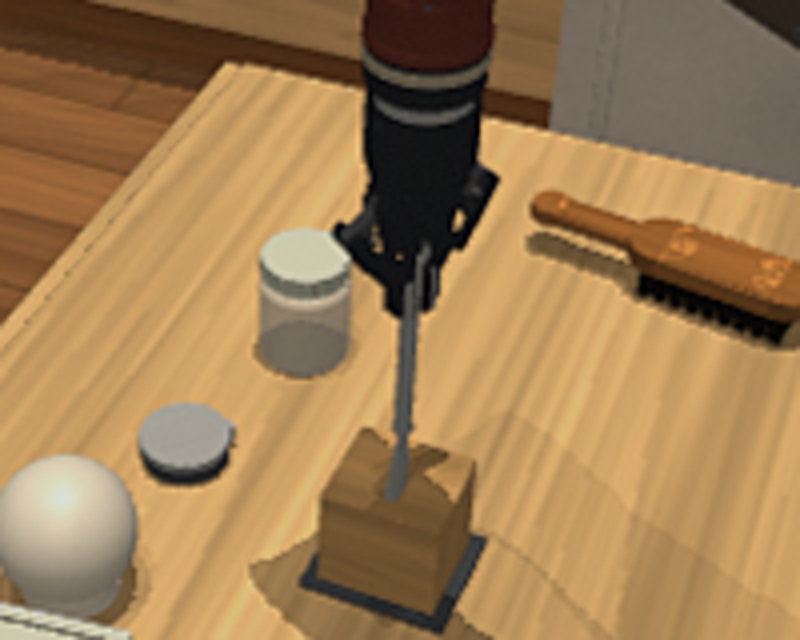

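View pics/w17.png

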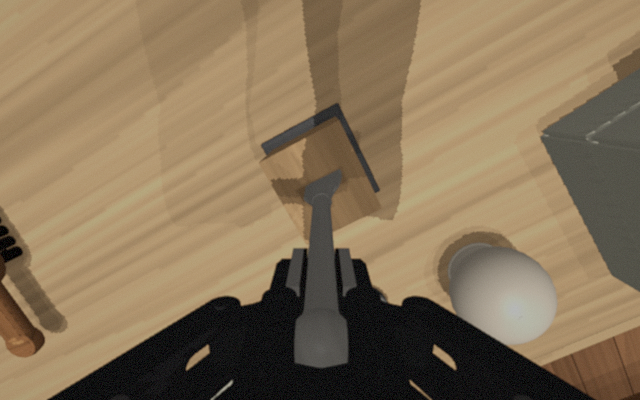

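Call:
{"fn": "send_rows", "kwargs": {
  "moves": [
    {"grip": -1, "offset": [0, 0, 0], "rot": [0, 0, 0]},
    {"grip": -1, "offset": [0, 0, 0], "rot": [0, 0, 0]},
    {"grip": -1, "offset": [0, 0, -0.008], "rot": [0, 0, 0]},
    {"grip": -1, "offset": [0, 0, -0.015], "rot": [0, 0, 0]},
    {"grip": -1, "offset": [0, 0, -0.02], "rot": [0, 0, 0]},
    {"grip": -1, "offset": [0, 0, -0.02], "rot": [0, 0, 0]},
    {"grip": -1, "offset": [0, 0, -0.02], "rot": [0, 0, 0]},
    {"grip": -1, "offset": [0, 0, -0.02], "rot": [0, 0, 0]},
    {"grip": -1, "offset": [0, 0, -0.02], "rot": [0, 0, 0]},
    {"grip": -1, "offset": [0, 0, 0], "rot": [0, 0, 0]}
  ],
  "newtons": 120
}}

```text
time: 19.43
tcp_pos: [0.5321, -0.1505, 0.4595]
tool_rot: [0.252, 0.968, -0.001, 0.002]
force: [0.9, -0.1, -0.7]
grip_width: 0.0116
```

```bash
python3 - <<'E'
from h import *
s,R=st(); 
shot('side','s18',(250,80,200,200),3)
E
```

```text
t 19.43 p [ 0.5321 -0.1505  0.4595] x [-0.873  0.488 -0.005] z [ 0.004 -0.003 -1.   ] yaw 150.79 j [-0.512  0.057  0.338  1.846 -0.    -0.002] F [ 0.9 -0.1 -0.7] w 0.0116
```

View pics/s18.png

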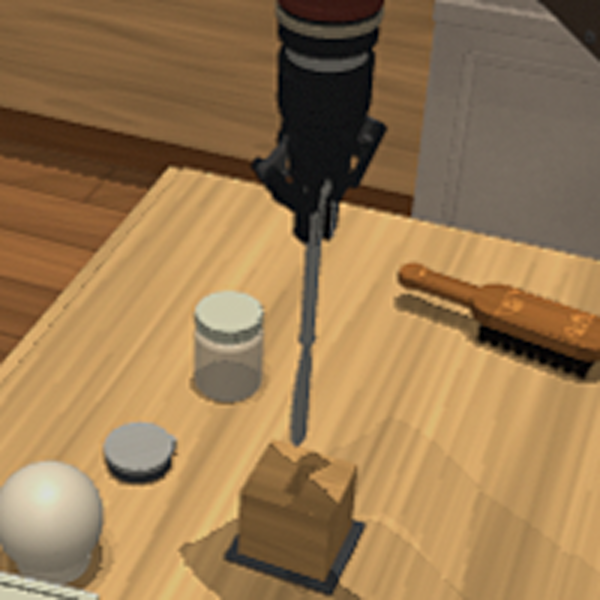

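The horn is out of its stand, with the blade tip at (297,440) above the slot. I'll start tilting with a few rows to check the sign.

Call:
{"fn": "send_rows", "kwargs": {
  "moves": [
    {"grip": -1, "offset": [-0.012, 0, 0.001], "rot": [0, -2.5, 0]},
    {"grip": -1, "offset": [-0.012, 0, 0.0015], "rot": [0, -5, 0]},
    {"grip": -1, "offset": [-0.012, 0, 0.0025], "rot": [0, -5, 0]}
  ]
}}

```text
time: 19.73
tcp_pos: [0.5644, -0.1686, 0.4506]
tool_rot: [0.251, 0.962, -0.028, 0.106]
force: [-0.3, -0.5, -1.9]
grip_width: 0.0117
```

```bash
python3 - <<'E'
from h import *
s,R=st(); print(np.degrees(np.arcsin(-R[2,2])))
E
```

```text
t 19.73 p [ 0.5644 -0.1686  0.4506] x [-0.852  0.476 -0.218] z [ 0.19  -0.106 -0.976] yaw 150.78 j [-0.512 -0.084  0.163  1.599  0.    -0.002] F [-0.3 -0.5 -1.9] w 0.0117
77.43701821590233
```

Call:
{"fn": "send_rows", "kwargs": {
  "moves": [
    {"grip": -1, "offset": [-0.013, 0, 0.0005], "rot": [0, -5, 0]},
    {"grip": -1, "offset": [-0.013, 0, 0.0015], "rot": [0, -5, 0]},
    {"grip": -1, "offset": [-0.012, 0, 0.003], "rot": [0, -5, 0]},
    {"grip": -1, "offset": [-0.012, 0, 0.004], "rot": [0, -5, 0]},
    {"grip": -1, "offset": [-0.011, 0, 0.005], "rot": [0, -5, 0]},
    {"grip": -1, "offset": [-0.011, 0, 0.006], "rot": [0, -5, 0]},
    {"grip": -1, "offset": [-0.0105, 0, 0.0075], "rot": [0, -5, 0]},
    {"grip": -1, "offset": [-0.0095, 0, 0.008], "rot": [0, -5, 0]}
  ]
}}

```text
time: 20.4
tcp_pos: [0.6507, -0.2166, 0.466]
tool_rot: [0.226, 0.867, -0.112, 0.429]
force: [0.9, 0.1, -1.4]
grip_width: 0.0119
```

```bash
python3 - <<'E'
from h import *
s,R=st(); print(np.degrees(np.arcsin(-R[2,2])))
shot('side','s19',(200,0,300,250),2.5)
E
```

```text
t 20.4 p [ 0.6507 -0.2166  0.466 ] x [-0.53   0.296 -0.795] z [ 0.694 -0.388 -0.607] yaw 150.8 j [-0.512 -0.506 -0.408  0.751  0.002 -0.002] F [ 0.9  0.1 -1.4] w 0.0119
37.380607795366714
```

View pics/s19.png

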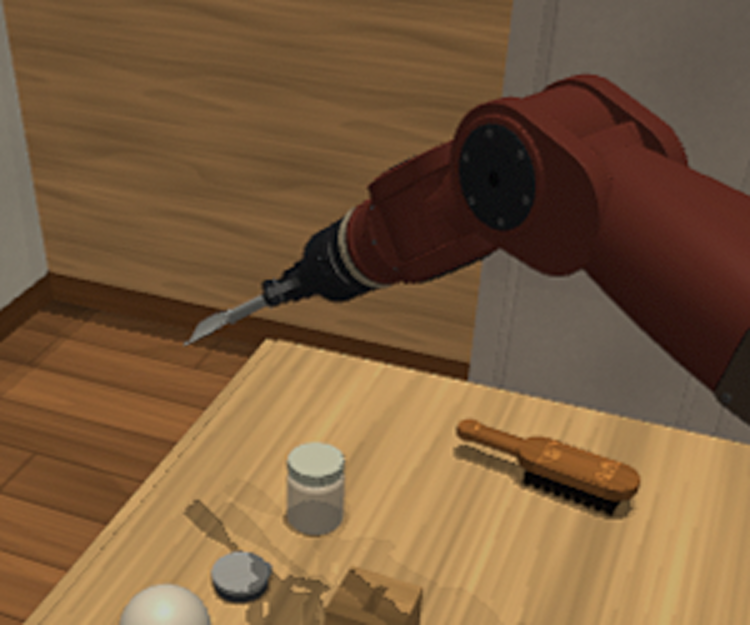

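Call:
{"fn": "send_rows", "kwargs": {
  "moves": [
    {"grip": -1, "offset": [-0.007, 0, 0.008], "rot": [0, -5, 0]},
    {"grip": -1, "offset": [-0.006, 0, 0.009], "rot": [0, -5, 0]},
    {"grip": -1, "offset": [-0.005, 0, 0.01], "rot": [0, -5, 0]},
    {"grip": -1, "offset": [-0.004, 0, 0.011], "rot": [0, -5, 0]},
    {"grip": -1, "offset": [-0.003, 0, 0.011], "rot": [0, -5, 0]},
    {"grip": -1, "offset": [-0.002, 0, 0.011], "rot": [0, -5, 0]},
    {"grip": -1, "offset": [0, 0, 0.011], "rot": [0, -5, 0]},
    {"grip": -1, "offset": [0, 0, 0], "rot": [0, 0, 0]},
    {"grip": -1, "offset": [0, 0, 0], "rot": [0, 0, 0]},
    {"grip": -1, "offset": [0, 0, 0], "rot": [0, 0, 0]}
  ]
}}

```text
time: 21.28
tcp_pos: [0.7186, -0.2545, 0.4647]
tool_rot: [0.183, 0.701, -0.174, 0.667]
force: [-0.5, -0.1, -1.4]
grip_width: 0.0118
```

```bash
python3 - <<'E'
from h import *
s,R=st(); print(np.degrees(np.arcsin(-R[2,2])),s['joint_velocities'])
shot('side','s20',(130,0,350,290),2.2); shot('wrist','w20'); shot('top','t20')
T=camera_params('top');S=camera_params('side')
p=s['tcp_pos']
print([ (proj(T,p+R[:,2]*d),proj(S,p+R[:,2]*d)) for d in (.02,.054,.31)])
E
```

```text
t 21.28 p [ 0.7186 -0.2545  0.4647] x [-0.043  0.024 -0.999] z [ 0.872 -0.487 -0.049] yaw 150.87 j [-0.512 -0.491 -0.775 -0.235  0.002 -0.   ] F [-0.5 -0.1 -1.4] w 0.0118
2.814293076564676 [ 0.00240579 -0.02095707  0.02390084 -0.01962916 -0.00139468  0.00094157]
[(array([386.826984  , 124.92988805]), array([300.7885322 ,  99.64987615])), (array([394.45886881, 111.94437288]), array([293.77771917,  95.84705709])), (array([449.0880581 ,  18.99378679]), array([247.99283242,  71.01232832]))]
```

View pics/s20.png

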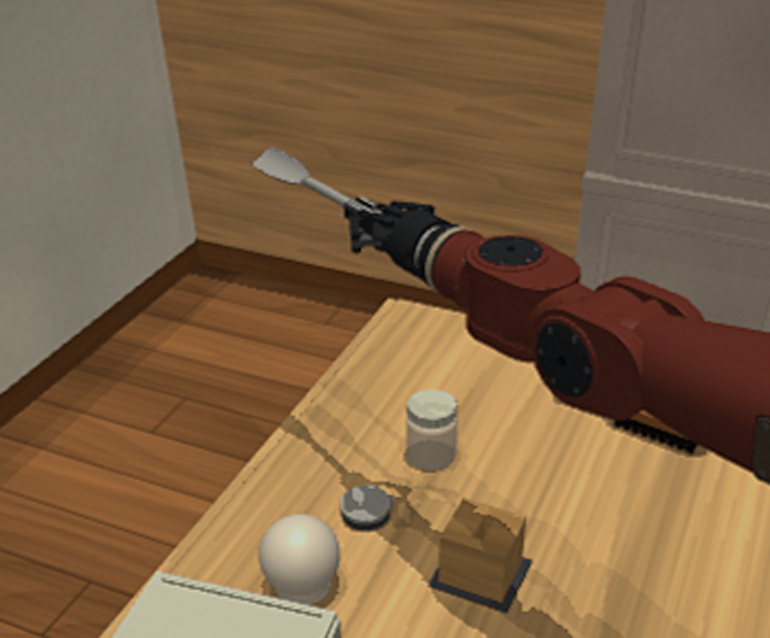

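View pics/w20.png

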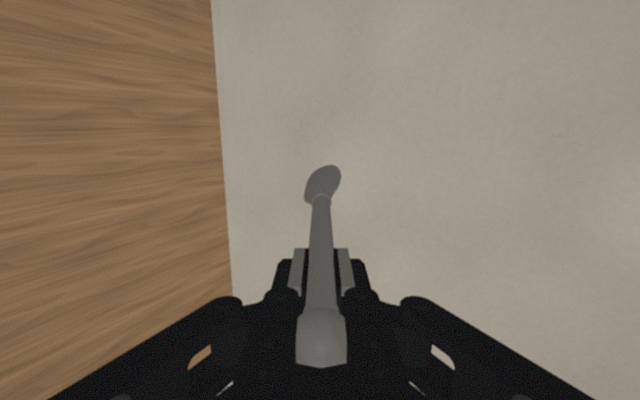

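View pics/t20.png

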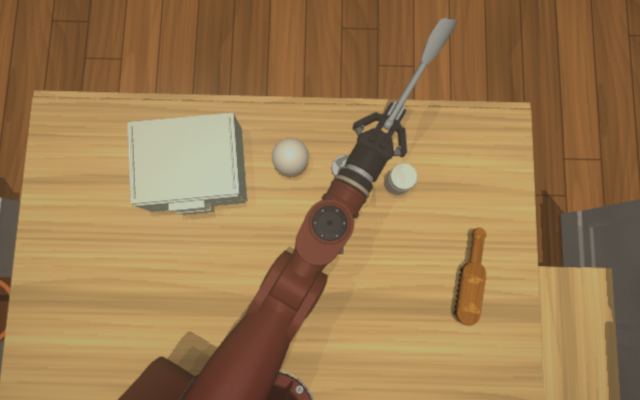

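The horn is level. Its tip shows at (449,19) in the top view, exactly where a slip-free horn should be. I'll let the arm settle and check the drawer and bystanders before handing in.

Call:
{"fn": "send_rows", "kwargs": {
  "moves": [
    {"grip": -1, "offset": [0, 0, 0], "rot": [0, 0, 0]},
    {"grip": -1, "offset": [0, 0, 0], "rot": [0, 0, 0]},
    {"grip": -1, "offset": [0, 0, 0], "rot": [0, 0, 0]},
    {"grip": -1, "offset": [0, 0, 0], "rot": [0, 0, 0]},
    {"grip": -1, "offset": [0, 0, 0], "rot": [0, 0, 0]},
    {"grip": -1, "offset": [0, 0, 0], "rot": [0, 0, 0]},
    {"grip": -1, "offset": [0, 0, 0], "rot": [0, 0, 0]},
    {"grip": -1, "offset": [0, 0, 0], "rot": [0, 0, 0]}
  ]
}}

```text
time: 22.1
tcp_pos: [0.7186, -0.2545, 0.4657]
tool_rot: [0.182, 0.699, -0.174, 0.669]
force: [0.2, -0.5, -1.9]
grip_width: 0.0118
```

```bash
python3 - <<'E'
from h import *
s,R=st(); print(np.degrees(np.arcsin(-R[2,2])),np.abs(s['joint_velocities']).max())
T=camera_params('top')
u=np.array([.9934,.1148,0]);v=np.array([-.1148,.9934,0]);o=np.array([.613,.247,.141])
im=get_image('top')[:,:,::-1].copy()
k=4; im=cv2.resize(im[105:220,120:250],None,fx=k,fy=k,interpolation=cv2.INTER_CUBIC)
for y in (-.05,.05):
    for d in (-.028,-.034):
        q=(proj(T,o+u*d+v*y)-[120,105]+.5)*k-.5
        cv2.circle(im,tuple(int(round(a)) for a in q),2,(0,0,255) if d==-.028 else (255,0,0),-1)
cv2.imwrite('pics/t21.png',im)
shot('side','s21',(130,0,350,400),1.5)
E
```

```text
t 22.1 p [ 0.7186 -0.2545  0.4657] x [-0.038  0.021 -0.999] z [ 0.872 -0.487 -0.044] yaw 150.88 j [-0.512 -0.49  -0.776 -0.242  0.002 -0.   ] F [ 0.2 -0.5 -1.9] w 0.0118
2.5069829263167995 0.0010008181256040412
```

View pics/t21.png

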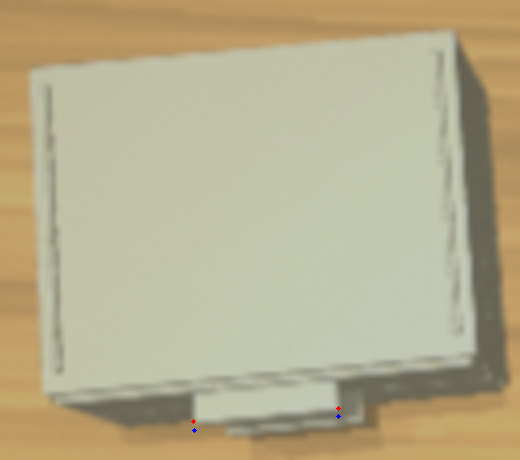

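View pics/s21.png

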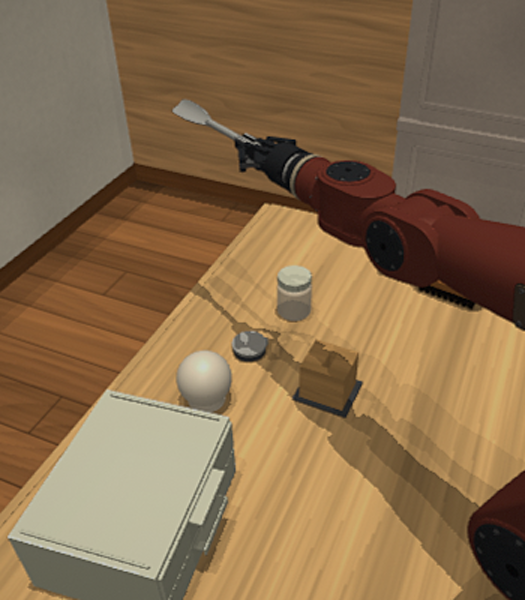

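The pull's edge lies on the fully-shut marks (red dots at 193,421 and 338,408). The globe, jar, tin and stand are where they were, and the arm is still. I'm handing in.

```bash
python3 - <<'E'
from h import *
print(robot.hand_in()); st()
E
```

```text
the job is handed in; nothing more can be done
None
the job is handed in; nothing more can be done
```

The job was handed in at about 22 s of the 72 s allowed, with the shoe horn still held out level. The hand-in itself reports no verdict.

- **Brush:** I set the smaller brush down bristles down in the upper drawer, touching down at about 6 N before letting go. I then pushed the drawer by its pull until it met its stop at about 19 N.
- **Horn:** I gripped the horn from above, just below the knob, because a horizontal side grasp was out of reach. I drew it straight out and tilted it level.

**Last checks:**
- **Horn held still:** the tool was 2.5° from level at a height of 0.466 m, and joint speeds were 0.001 rad/s or less. The grip was set to 120 N, and the opening read 11.8 mm on the 14 mm bar.
- **No slip:** the blade tip appeared within about 2 pixels of where a horn that had not slipped should be.
- **Drawer:** the pull's edge lay on the fully shut marks in the top view.
- **Bystanders:** the stand, globe, jar and tin looked unmoved. I judged this by eye and did not re-measure them.

Nothing failed. The one disagreement was about 2.5 mm in the horn's position between the wrist camera and the fixed cameras. It ran along the width of the finger pads, so it did not affect the grasp.

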